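Clear the optics tester and hold the glass cell in its light path

ROBOT

A 7-joint arm with a two-finger parallel gripper is mounted at the origin on the work surface. World frame = base frame: x ahead of the robot, y to its left, z up, the work surface at z = 0. Lengths are in m, angles in rad, forces in N, time in s.
With the tool pointing down it reaches from about 0.375 to 0.925 m from the base axis. Payload 3.1 kg.
Tool frame: the origin (TCP) lies at the very end of the fingers, on their centre line; the grasp point (between the pads) lies 19 mm behind it (ctrl.grasp_offset is the z of the grasp point in the tool frame, in m); z points along the fingers, y is the line along which they close (so a half turn about z gives the same grasp; the last joint's range is limited). The gripper opens to 85 mm and grips with 20 to 120 N. Pads are 22 mm wide; open, the fingers measure 114 mm over their backs; the gripper's body (76 mm by 85 mm) begins 54 mm behind the grasp point. The pads swing forward as they close: fully open they stand 13 mm farther back than shut.
Start: joints at [1.115, 0.383, 0.044, 1.598, -0.018, 1.161, -0.05], TCP at [0.228, -0.609, 0.231] pointing down, gripper open.
Joint ranges: [-2.61, 2.61], [-0.41, 2.15], [-1.48, 1.57], [0, 2.5], [-1.57, 4.71], [0.05, 1.97], [-2.85, 2.85]. Speed limits (rad/s): [2.79, 2.79, 3.14, 3.14, 3.14, 3.14, 3.14].

INTERFACE

Orientations are given as a rotation vector (axis times angle).
In Python, from cell import ctrl gives the robot as it stands.
- The arm moves only by the shell command python3 -m handwheel 'ROWS'. ROWS is JSON, a list of rows, each a list of 7 numbers: the shift along the tool's x, y, z in mm, then the turn, a rotation vector about the tool's x, y, z in rad, then the finger opening in mm, from 0 to 85.4. A call has 1 to 12 rows; each row shifts and turns the commanded pose from where the row before left it, along the tool's axes as they then stand; what a row does not reach is not made up. A row lasts 1/10 s, in which the tool goes at most 50 mm and 8.59 degrees, less where a joint would pass 70% of its speed; a pose out of reach is approached as far as the arm can. A call with a gripper value outside its range is refused whole. The fingers move at their own pace and stop on an object; the grip force is fixed at half the most. Time passes only in rows, so rows that do not move let the fingers close. It gives the time, the measured TCP pose, the force, the opening and the grip force at its end, in the units of the state.
- ctrl.get_state(): the state, without advancing time (a new reading comes with each control period).
- ctrl.grab_frame(name): name is "side" or "top" or "wrist"; returns the picture (420x560x3 uint8, blue, green, red); there is no depth.
- ctrl.camera_info(name): a dict with "fov_y" (degrees; the focal length in pixels is half the picture's height over the tangent of half this angle, whatever the lens; pixels are square), "cx", "cy" (the principal point, pixels), "extrinsics" (4x4, takes a point from camera to world coordinates); the wrist camera has in their place "tool_from_camera" (4x4, takes a point from camera to tool coordinates, whose origin is the TCP and whose axes are the flange's). Camera axes: x right, y up, looking along -z (the intrinsics and any distortion apply to the point x, -y, -z); pixel columns grow to the right and rows downward; lengths in m; the calibration is good to about 2 mm. A picture is of the moment at which its call begins: read the wrist's pose just before it. camera_info takes no time and is no camera call.
- ctrl.hand_in(): hands the job in; it is judged then, once.
Trained networks look in the newest picture that a camera, given by its name, has taken for a name from the list of things; names that differ only in an ending like _2 or _b are one class to them, and where a whole thing is asked for, a point or a joint stands for the part that bears it (a point fixed in the world has none). Each returns a list of dicts, best first, with "score" (0 to 1); they miss things now and then, are a little off and sometimes report something else, mostly with a low value. They report only what shows in the picture. A call takes as long as a camera call.
- ctrl.cut_out(camera, query): "pixels" (420x560 bool, what is visible of it) and "position" ([column, row] in pixels, amid what is visible of it).
The state is a dict: "time_s": time; "joint_pos": joint angles; "qvel": joint speeds; "joint_efforts": joint torques, N m; "ee_pos": TCP position; "eef_rot": TCP orientation; "ft_force": force on the tool from outside, world axes, zero at the start; "wrist_torque": the same for the moment, N m; "finger_gap": opening from 0.0 (shut) to 1.0 (fully open); "gripper_force": force on a finger pad.
Only numpy, scipy, OpenCV 4.12 (cv2) and the standard library are available. Lean on these libraries where they do the work, as an engineer would, in place of code of your own. Each camera call takes 0.05 s, during which the arm holds its last target. There are 200 camera calls.

TASK

A jar and an upright case are standing in the light path of the camera-optics tester: pack both, standing upright on its floor, into the free space of the parts tray beside the tin that is already there, setting them down rather than dropping them. Then take the glass cell out of its rack with the fingers on its two broad frosted faces only, never on its clear end windows, and hold it upright and still in the middle of the light path, midway between the two lenses and centred on their height, with its clear windows facing the lenses. Finish while still holding it there, touching nothing else with it, and leave everything else on the bench where it is.

Things in the scene. Friction and masses are not known exactly. Their poses are not given: they have to be found in the camera images.
- tester: Optics tester, fixed: dark base plate 280 (x) x 90 (y) x 12 mm; white lamp head at its -x end, black sensor head at +x (each 50 x 56 mm, top 84 mm over the table, lamp fins 92). From each an aluminium lens barrel 36 mm across points inward, faces 150 mm apart. Jar and case start on the plate between them. Origin: underside centre, on the table; x along the light path.
- beam (a point): Middle of the tester's light path: midway between the two lens faces, on their common axis, 62 mm above the table. Same axes as the tester (x along the light).
- jar: Upright round jar, diameter 38, height 58 mm, straight-sided, white with a grey cap. Origin: centre of its underside, z up its axis. About 0.11 kg.
- case: Upright rectangular case, 24 (x) x 40 (y) x 60 mm high, black with a grey upper part. It starts with its 40 mm width roughly across the light path. Origin: centre of its underside, z up. About 0.09 kg.
- tray: Open grey tray, fixed: outside 110 (x) x 57 (y) x 28 mm high, walls and floor 5 mm, inside 100 x 47. The tin stands at its +x end; the other 72 mm of its length are free. Jar and case just fit there in one row along x, the case's 40 mm width along the tray's y. Origin: underside centre, on the table.
- tin: Low steel tin, 27 (x) x 41 (y) x 30 mm high, loose at the +x end of the tray; it stays in the tray (it may shift a little). Origin: centre of its underside, z up.
- rack: Aluminium rack block, fixed: 125 (x) x 56 (y) x 18 mm high. Sockets 12 mm deep: a rectangular one 32 x 20 mm at x = -30 mm holding the cell, a round one at x = +38 mm holding the vial. Origin: centre of its underside on the table.
- cell: Glass prism cell, upright block 30 (x) x 18 (y) x 48 mm high, 45 g. The broad faces (+y, -y; 18 mm apart, 27 mm long) are frosted: grip here. The narrow ends (+x, -x) are the clear windows for the light. It starts upright in the rack's socket, underside 6 mm over the table, its x along the rack's x. Origin: underside centre, z up.
- cell_mid (a point): Centre of the cell, 24 mm above its underside; this point belongs at the middle of the light path.
- window_a: Clear window on the cell's +x end, 13 mm wide, 42 mm high, set 2.5 mm inside the planes of the frosted faces. Origin at its centre. Never to be touched by the gripper.
- window_b: The like clear window on the cell's -x end.
- vial: Bystander: amber round vial with a white cap, 18 mm across, 46 mm tall, in the rack's round socket, 68 mm from the cell. Origin: underside centre.
- phone: Bystander: opened phone lying flat, 72 x 148 x 9 mm. Origin: underside centre.
- driver: Bystander: screwdriver lying on the table, 150 mm long.
- dish: Bystander: round steel dish of screws, 72 mm across, 18 mm high. Origin: underside centre.
- flux: Bystander: jar 44 mm across and 55 mm high standing beyond the tester. Origin: underside centre.
- pen: Bystander: black pen lying on the table, 150 mm long, 12 mm thick.

How it is judged:
By the outcome, as a careful person would: the job done as asked, in the order asked, and still so for the second after the job is handed in, while the arm keeps its last pose, push and grip.
It also fails if it takes over 72 s, if anything falls off the work surface, if the arm or the gripper's body presses on something with over 40 N, if the wrist force passes 120 N, or if a joint passes its speed limit or range.

## Working session

There is one attempt and no reset: what is moved stays moved. The work goes in short steps, Python scripts to look and compute and a shell command to move; the robot and the scene stay as the last step left them, time stands still between calls to the robot, and variables do not carry over. Pictures are saved under pics/ and viewed, at most 10 in all, crops included, and the job is handed in when it is done.

```bash
ls; mkdir -p pics; python3 - <<'E'
from cell import ctrl
import cv2,numpy as np
s=ctrl.get_state();print({k:np.round(v,3).tolist() for k,v in s.items()}, ctrl.grasp_offset)
ims=[]
for n in("top","side"):
    im=ctrl.grab_frame(n);cv2.imwrite(f"pics/{n}0.png",im)
    print(n,ctrl.camera_info(n))
print(ctrl.camera_info("wrist"))
E
```

```text
pics
{'time_s': 0.0, 'joint_pos': [1.115, 0.384, 0.044, 1.6, -0.018, 1.161, -0.05], 'qvel': [0.0, 0.0, -0.003, 0.002, 0.0, 0.001, -0.001], 'joint_efforts': [-0.0, -43.346, 1.024, -24.951, 0.01, 0.011, -0.0], 'ee_pos': [0.227, -0.608, 0.23], 'eef_rot': [-3.089, -0.559, 0.001], 'ft_force': [-0.618, -0.111, -0.822], 'wrist_torque': [-0.024, 0.01, 0.059], 'gripper_force': 0.0, 'finger_gap': 1.002} -0.0187
top {'fov_y': 48.56748148708949, 'cx': 277.4677659862128, 'cy': 211.09342993809275, 'extrinsics': array([[ 0.0196719 ,  0.99264115, -0.11948454,  0.39894934],
       [-0.9997306 ,  0.01805696, -0.0145836 , -0.00823099],
       [-0.01231875,  0.11973923,  0.99272895,  1.19325239],
       [ 0.        ,  0.        ,  0.        ,  1.        ]])}
side {'fov_y': 55.16913286229734, 'cx': 277.9990493267524, 'cy': 213.39281789728287, 'extrinsics': array([[-9.16329151e-01,  1.97402016e-01, -3.48386756e-01,
         2.11530959e-01],
       [-4.00425864e-01, -4.51462486e-01,  7.97396232e-01,
         7.24765247e-01],
       [ 1.24072897e-04,  8.70180480e-01,  4.92733109e-01,
         5.22511195e-01],
       [ 0.00000000e+00,  0.00000000e+00,  0.00000000e+00,
         1.00000000e+00]])}
{'fov_y': 65.85586714267862, 'cx': 276.6527294509112, 'cy': 210.00977120387668, 'tool_from_camera': array([[-7.13494774e-04,  9.56660944e-01,  2.91203245e-01,
         7.48749958e-02],
       [ 9.99999739e-01,  7.14407361e-04,  1.03188986e-04,
        -4.39714551e-04],
       [-1.09320868e-04,  2.91203242e-01, -9.56661204e-01,
        -1.42544954e-01],
       [ 0.00000000e+00,  0.00000000e+00,  0.00000000e+00,
         1.00000000e+00]])}
```

View pics/top0.png

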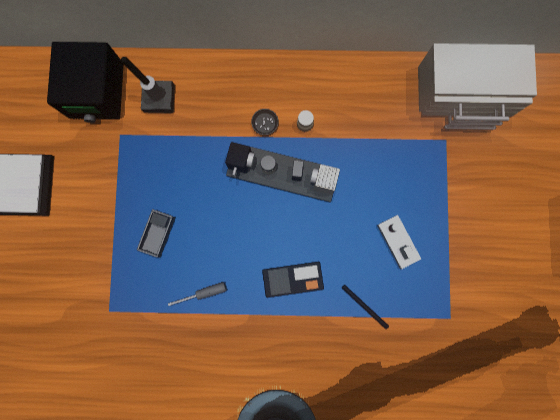

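View pics/side0.png

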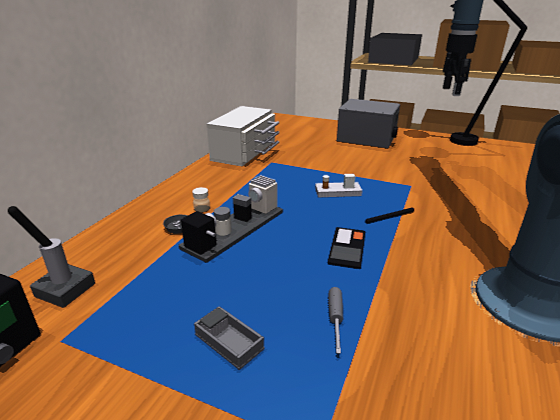

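```bash
cat > h.py <<'E'
from cell import ctrl
import numpy as np, cv2
from scipy.spatial.transform import Rotation as R
H,W=420,560
def cam(n,st=None):
    ci=ctrl.camera_info(n); f=H/2/np.tan(np.radians(ci["fov_y"]/2))
    if n=="wrist":
        st=st or ctrl.get_state(); T=np.eye(4); T[:3,:3]=R.from_rotvec(st["eef_rot"]).as_matrix(); T[:3,3]=st["ee_pos"]
        E=T@ci["tool_from_camera"]
    else: E=ci["extrinsics"]
    return f,ci["cx"],ci["cy"],E
def proj(P,c):
    f,cx,cy,E=c; p=(np.atleast_2d(P)-E[:3,3])@E[:3,:3]
    return np.c_[cx+f*p[:,0]/-p[:,2], cy-f*p[:,1]/-p[:,2]]
def ray(px,z,c):
    f,cx,cy,E=c; px=np.atleast_2d(px)
    d=np.c_[(px[:,0]-cx)/f,-(px[:,1]-cy)/f,-np.ones(len(px))]@E[:3,:3].T
    return E[:3,3]+d*((z-E[2,3])/d[:,2])[:,None]
def seg(n,q,k=0):
    r=ctrl.cut_out(n,q)
    return (r[k]["pixels"],r[k]["position"],r[k]["score"]) if len(r)>k else (None,None,0)
E
python3 - <<'E'
from h import *
np.set_printoptions(precision=4,suppress=True)
for n in ("top","side"):
    c=cam(n)
    for q in "tester jar case tray tin rack cell vial".split():
        m,p,s=seg(n,q)
        if m is None: print(n,q,None);continue
        ys,xs=np.nonzero(m); 
        (cx,cy),(w,h),a=cv2.minAreaRect(np.c_[xs,ys].astype(np.float32))
        print(n,q,round(s,2),p,m.sum(),"rect",np.round([cx,cy,w,h,a],1),"z0",ray([[cx,cy]],0.0,c)[0][:2])
        np.save(f"pics/{n}_{q}.npy",m)
E
```

```text
top tester None
top jar 0.49 [270.9, 164.3] 226 rect [268. 165.  18.  14.  90.] z0 [0.6635 0.0364]
top case 0.21 [303.9, 120.6] 245 rect [305. 121.  18.  14.  90.] z0 [ 0.7836 -0.0587]
top tray 0.82 [151.5, 236.8] 882 rect [155.7 233.7  25.2  44.1  20.6] z0 [0.4782 0.3218]
top tin 0.6 [159.0, 216.6] 202 rect [159.5 220.4  18.4  11.5  21.8] z0 [0.5128 0.3136]
top rack 0.94 [400.6, 241.0] 988 rect [398.9 242.3  50.4  23.7  62.3] z0 [ 0.4681 -0.3023]
top cell 0.6 [294.7, 281.0] 1696 rect [292.7 279.3  29.3  59.   81.9] z0 [ 0.3691 -0.0327]
top vial 0.56 [390.8, 227.6] 57 rect [393.6 227.7   6.3   9.4  63.4] z0 [ 0.5051 -0.2892]
side tester 0.81 [230.5, 223.7] 3396 rect [229.8 220.   49.7 116.   60.5] z0 [ 0.6805 -0.0399]
side jar 0.98 [223.3, 222.5] 406 rect [221.8 220.9  28.5  15.8  83.3] z0 [ 0.697  -0.0276]
side case 0.93 [240.8, 204.2] 443 rect [241.  207.5  27.   18.   90. ] z0 [ 0.6858 -0.1104]
side tray 0.71 [234.9, 340.7] 1937 rect [228.3 335.3  69.7  41.5  39.3] z0 [0.4889 0.3029]
side tin 0.82 [214.0, 321.9] 518 rect [215.3 321.3  23.3  25.5  45. ] z0 [0.527  0.2832]
side rack 0.61 [339.5, 190.9] 465 rect [338.  189.5  44.3  14.5   2.9] z0 [ 0.4761 -0.3223]
side cell 0.66 [349.6, 181.9] 147 rect [348.5 181.   12.   11.   90. ] z0 [ 0.4632 -0.393 ]
side vial 0.41 [324.8, 181.4] 70 rect [325.  181.5   6.   13.    0. ] z0 [ 0.5284 -0.3606]
```

The top view shows the tester around (282,168), lamp right and sensor left, with jar (268,163) and case (298,169). It also shows the tray at (156,234) with the tin at its upper end, and the rack at (399,242) with the cell at its lower right. The side view agrees. I'll go over the rack first, then the tester, for closer wrist views.

```bash
cat >> h.py <<'E'
def go(xyz,yaw,n,st=None):
    """suggest rows: from measured pose to TCP xyz (m), tool-x yaw (deg), tool vertical"""
    st=st or ctrl.get_state(); Rm=R.from_rotvec(st["eef_rot"]).as_matrix()
    tgt=R.from_euler("z",yaw,degrees=True)*R.from_euler("x",np.pi)
    w=(R.from_matrix(Rm).inv()*tgt).as_rotvec(); d=np.array(xyz)-st["ee_pos"]
    step=R.from_rotvec(w/n).as_matrix(); out=[]
    for i in range(n):
        out.append(np.round(Rm.T@d/n*1e3,1)); Rm=Rm@step
    print("total mm",np.round(d*1e3,1),"turn/row",np.round(w/n,4)); print(*[o.tolist() for o in out])
def pose():
    s=ctrl.get_state(); M=R.from_rotvec(s["eef_rot"]).as_matrix()
    print("t",round(s["time_s"],2),"tcp",np.round(np.array(s["ee_pos"])*1e3,1),"yaw",round(np.degrees(np.arctan2(M[1,0],M[0,0])),2),"zaxis",np.round(M[:,2],4),"F",np.round(s["ft_force"],1),"gap",round(s["finger_gap"],3),"grip",round(s["gripper_force"],1))
E
python3 -c "
from h import *
go([.43,-.33,.32],45,10)"
```

```text
total mm [202.4 278.9  88.7] turn/row [ 0.      0.     -0.0428]
[28.7, -19.0, -8.9] [29.5, -17.8, -8.9] [30.2, -16.5, -8.9] [30.9, -15.2, -8.9] [31.5, -13.9, -8.9] [32.1, -12.5, -8.9] [32.6, -11.1, -8.9] [33.1, -9.7, -8.9] [33.4, -8.3, -8.9] [33.8, -6.9, -8.9]
```

```bash
python3 -m handwheel '[[29,-19,-9,0,0,-0.043,85],[29,-18,-9,0,0,-0.043,85],[30,-16,-9,0,0,-0.043,85],[31,-15,-9,0,0,-0.043,85],[32,-14,-9,0,0,-0.043,85],[32,-13,-9,0,0,-0.043,85],[33,-11,-9,0,0,-0.043,85],[33,-10,-9,0,0,-0.043,85],[33,-8,-9,0,0,-0.043,85],[34,-7,-9,0,0,-0.043,85],[0,0,0,0,0,0,85],[0,0,0,0,0,0,85]]'
python3 - <<'E'
from h import *
import pickle
pose(); st=ctrl.get_state(); im=ctrl.grab_frame("wrist"); cv2.imwrite("pics/w_rack.png",im)
ms={}
for q in "rack cell vial".split():
    m,p,s=seg("wrist",q); print(q,p,s,None if m is None else m.sum()); ms[q]=m
pickle.dump((st,ms),open("pics/rack.pkl","wb"))
go([.62,-.02,.34],74,12)
E
```

```text
time_s: 2.1
ee_pos: [0.4304, -0.3289, 0.3218]
eef_rot: [2.898, 1.209, 0.0]
ft_force: [-0.8, -1.2, -0.7]
finger_gap: 0.995
gripper_force: 0.0
t 2.1 tcp [ 430.4 -328.9  321.8] yaw 45.28 zaxis [ 6.e-04 -1.e-03 -1.e+00] F [-0.8 -1.2 -0.7] gap 0.995 grip 0.0
rack [285.1, 129.4] 0.63 3241
cell [275.8, 158.1] 0.87 352
vial [292.8, 104.1] 0.75 167
total mm [191.8 311.2  19.3] turn/row [-0.0001  0.     -0.0423]
[29.6, -7.1, -1.6] [29.9, -5.8, -1.6] [30.1, -4.5, -1.6] [30.3, -3.3, -1.6] [30.4, -2.0, -1.6] [30.5, -0.7, -1.6] [30.5, 0.6, -1.6] [30.4, 1.9, -1.6] [30.3, 3.2, -1.6] [30.1, 4.4, -1.6] [29.9, 5.7, -1.6] [29.7, 7.0, -1.6]
```

View pics/w_rack.png

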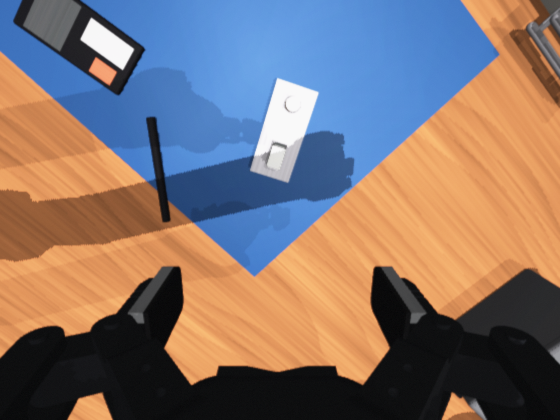

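The rack picture shows the block from (251,170) to (318,92), the cell at (277,155) and the vial at (293,104). Next is the tester.

```bash
python3 -c "
from h import *
go([.63,-.08,.32],74,10)"
```

```text
total mm [201.8 251.2  -0.7] turn/row [-0.0001  0.     -0.0507]
[32.0, -3.5, 0.1] [32.2, -1.9, 0.1] [32.2, -0.3, 0.1] [32.2, 1.4, 0.1] [32.1, 3.0, 0.1] [31.9, 4.6, 0.1] [31.6, 6.2, 0.1] [31.3, 7.8, 0.1] [30.8, 9.4, 0.1] [30.3, 11.0, 0.1]
```

```bash
python3 -m handwheel '[[32,-3,0,0,0,-0.05,85],[32,-2,0,0,0,-0.05,85],[32,0,0,0,0,-0.05,85],[32,1,0,0,0,-0.05,85],[32,3,0,0,0,-0.05,85],[32,5,0,0,0,-0.05,85],[32,6,0,0,0,-0.05,85],[31,8,0,0,0,-0.05,85],[31,9,0,0,0,-0.05,85],[30,11,0,0,0,-0.05,85],[0,0,0,0,0,0,85],[0,0,0,0,0,0,85]]'
cat >> h.py <<'E'
def box(x0,x1,y0,y1,z0,z1): return np.array([[x,y,z] for x in(x0,x1) for y in(y0,y1) for z in(z0,z1)])/1e3
def cyl(x,y,r,z0,z1):
    a=np.linspace(0,2*np.pi,40,endpoint=False); return np.array([[x+r*np.cos(t),y+r*np.sin(t),z] for t in a for z in(z0,z1)])/1e3
def barrel(x0,x1,r,zc):
    a=np.linspace(0,2*np.pi,40,endpoint=False); return np.array([[x,r*np.cos(t),zc+r*np.sin(t)] for t in a for x in(x0,x1)])/1e3
TESTER=[box(-140,140,-45,45,0,12),box(-140,-90,-28,28,0,84),box(-140,-90,-28,28,84,92),box(90,140,-28,28,0,84),barrel(-91,-75,18,62),barrel(75,91,18,62)]
JAR=[cyl(0,0,19,0,58)]; CASE=[box(-12,12,-20,20,0,60)]; TRAY=[box(-55,55,-28.5,28.5,0,28)]
RACK=[box(-62.5,62.5,-28,28,0,18)]; CELL=[box(-15,15,-9,9,0,48)]; VIAL=[cyl(0,0,9,0,46)]
def render(parts,p,z,c,up=4):
    m=np.zeros((H*up,W*up),np.uint8); Rz=R.from_euler("z",p[2],degrees=True).as_matrix()
    for P in parts:
        q=proj(P@Rz.T+[p[0],p[1],z],c); q=((q+.5)*up-.5)
        cv2.fillConvexPoly(m,cv2.convexHull(np.round(q).astype(np.int32)),1)
    return cv2.resize(m.astype(np.float32),(W,H),interpolation=cv2.INTER_AREA)
def fit(parts,z,views,p0,yawfix=False):
    """views: (mask,cam[,ignore mask]); returns x,y,yaw and IoU"""
    from scipy.optimize import minimize
    def cost(v):
        p=[v[0]/1e3,v[1]/1e3,p0[2] if yawfix else v[2]]; t=0
        for vw in views:
            r=render(parts,p,z,vw[1]); m=vw[0].astype(np.float32); k=1.-vw[2] if len(vw)>2 else 1.
            t+=1-(np.minimum(r,m)*k).sum()/(np.maximum(r,m)*k).sum()
        return t/len(views)
    v0=np.array([p0[0]*1e3,p0[1]*1e3,p0[2]]); S=np.vstack([v0,v0+[8,0,0],v0+[0,8,0],v0+[0,0,5]])
    if yawfix: v0=v0[:2]; S=S[:3,:2]
    o=minimize(cost,v0,method="Nelder-Mead",options=dict(initial_simplex=S,xatol=.05,fatol=1e-5,maxiter=200))
    return np.round(o.x,2),round(1-o.fun,3)
E
python3 - <<'E'
from h import *
import pickle
pose(); st=ctrl.get_state(); im=ctrl.grab_frame("wrist"); cv2.imwrite("pics/w_test.png",im)
ms={}
for q in "tester jar case".split():
    m,p,s=seg("wrist",q); print(q,p,s,None if m is None else m.sum()); ms[q]=m
pickle.dump((st,ms),open("pics/test.pkl","wb"))
c=cam("wrist",st); u=np.zeros((H,W),bool)
for m in ms.values():
    if m is not None:u|=m
if ms["jar"] is not None: print("jar",fit(JAR,.012,[(ms["jar"],c)],(.67,.03,0),True))
if ms["case"] is not None: print("case",fit(CASE,.012,[(ms["case"],c)],(.655,-.045,74)))
print("tester",fit(TESTER,0,[(u,c)],(.66,-.01,74)))
st,ms=pickle.load(open("pics/rack.pkl","rb")); c=cam("wrist",st)
print("cell",fit(CELL,.006,[(ms["cell"],c)],(.45,-.33,62)))
print("rack",fit(RACK,0,[(ms["rack"],c,ms["cell"]|ms["vial"])],(.468,-.302,62)))
E
```

```text
time_s: 3.5
ee_pos: [0.6311, -0.0796, 0.3204]
eef_rot: [-2.512, -1.885, 0.002]
ft_force: [0.6, -1.7, -0.2]
finger_gap: 0.997
gripper_force: 0.0
t 3.5 tcp [631.1 -79.6 320.4] yaw 73.77 zaxis [-1.5e-03 -1.0e-04 -1.0e+00] F [ 0.6 -1.7 -0.2] gap 0.997 grip 0.0
tester [267.7, 107.8] 0.81 13052
jar [273.0, 76.2] 0.72 1026
case [280.6, 143.0] 0.74 821
jar (array([655.27,  32.82]), np.float64(0.965))
case (array([641.08, -40.62,  79.02]), np.float64(0.913))
tester (array([646.37,   3.63,  76.71]), np.float64(0.978))
cell (array([ 442.77, -314.65,   26.81]), np.float64(0.86))
rack (array([ 469.52, -300.8 ,   27.14]), np.float64(0.922))
```

View pics/w_test.png

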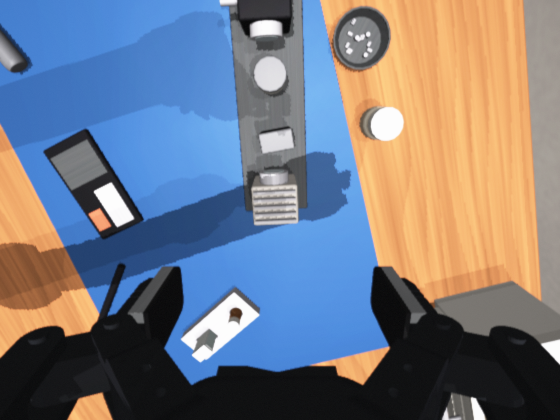

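The wrist picture shows the tester axis running from (266,30) to (275,205), the jar cap at (270,73) and the case top at (277,140), turned several degrees. I'll move over the case for a closer measurement.

```bash
python3 -c "
from h import *
go([.639,-.044,.19],80,5)"
```

```text
total mm [   8.4   37.7 -131.1] turn/row [-0.0001  0.0003 -0.0225]
[7.8, -0.5, 26.2] [7.8, -0.3, 26.2] [7.8, -0.2, 26.2] [7.7, 0.0, 26.2] [7.7, 0.2, 26.2]
```

```bash
python3 -m handwheel '[[8,0,26,0,0,-0.022,85],[8,0,26,0,0,-0.022,85],[8,0,26,0,0,-0.022,85],[8,0,26,0,0,-0.022,85],[7,0,26,0,0,-0.022,85],[0,0,0,0,0,0,85],[0,0,0,0,0,0,85]]'
python3 - <<'E'
from h import *
import pickle
pose(); st=ctrl.get_state(); im=ctrl.grab_frame("wrist"); cv2.imwrite("pics/w_case.png",im)
ms={}
c=cam("wrist",st)
for q in "tester jar case".split():
    m,p,s=seg("wrist",q); print(q,p,s,None if m is None else m.sum()); ms[q]=m
pickle.dump((st,ms),open("pics/case.pkl","wb"))
if ms["jar"] is not None: print("jar",fit(JAR,.012,[(ms["jar"],c)],(.655,.032,0),True))
if ms["case"] is not None:
  print("case",fit(CASE,.012,[(ms["case"],c)],(.641,-.042,80)))
  ov=im.copy(); ov[ms["case"]]=ov[ms["case"]]//2+[0,0,127]; cv2.imwrite("pics/w_case_o.png",ov)
E
```

```text
time_s: 4.4
ee_pos: [0.6401, -0.0425, 0.1914]
eef_rot: [-2.407, -2.019, 0.002]
ft_force: [0.5, -0.6, 0.6]
finger_gap: 0.995
gripper_force: 0.0
t 4.4 tcp [640.1 -42.5 191.4] yaw 79.98 zaxis [-8.e-04 -7.e-04 -1.e+00] F [ 0.5 -0.6  0.6] gap 0.995 grip 0.0
tester [270.6, 142.2] 0.66 24095
jar [278.9, 109.3] 0.55 1879
case [277.8, 199.1] 0.84 1826
jar (array([655.4 ,  33.53]), np.float64(0.948))
case (array([641.85, -39.84,  84.77]), np.float64(0.949))
```

View pics/w_case_o.png

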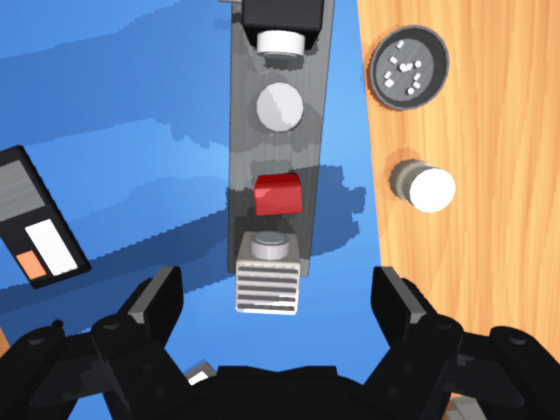

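The mask sits right on the case (centre 278,194), with the jar cap at (280,107). Now I'll descend, grip and lift.

```bash
python3 -c "
from h import *
go([.6418,-.0398,.042],84.8,6)"
```

```text
total mm [  -0.     2.4 -151.6] turn/row [ 0.0006  0.     -0.014 ]
[0.4, -0.2, 25.3] [0.4, -0.2, 25.3] [0.4, -0.1, 25.3] [0.4, -0.1, 25.3] [0.4, -0.1, 25.3] [0.4, -0.1, 25.3]
```

```bash
python3 -m handwheel '[[0,0,25,0,0,-0.014,85],[1,0,25,0,0,-0.014,85],[0,0,25,0,0,-0.014,85],[1,0,25,0,0,-0.014,85],[0,0,25,0,0,-0.014,85],[0,0,25,0,0,-0.014,85],[0,0,0,0,0,0,30],[0,0,0,0,0,0,30],[0,0,0,0,0,0,30],[0,0,0,0,0,0,30],[0,0,0,0,0,0,30],[0,0,0,0,0,0,30]]'; python3 -c "
from h import *
pose()"
```

```text
time_s: 5.8
ee_pos: [0.6431, -0.0392, 0.0439]
eef_rot: [2.316, 2.118, 0.005]
ft_force: [0.3, 0.2, 6.0]
finger_gap: 0.458
gripper_force: 61.9
t 5.8 tcp [643.1 -39.2  43.9] yaw 84.89 zaxis [ 4.8e-03 -3.0e-04 -1.0e+00] F [0.3 0.2 6. ] gap 0.458 grip 61.9
```

```bash
python3 -m handwheel '[[0,0,-15,0,0,0,30],[0,0,-35,0,0,0,30],[0,0,-40,0,0,0,30],[0,0,-40,0,0,0,30],[0,0,-40,0,0,0,30],[0,0,-36,0,0,0,30]]'; python3 -c "
from h import *
pose()
go([.57,.285,.25],158,12)"
```

```text
time_s: 6.4
ee_pos: [0.6403, -0.0391, 0.2499]
eef_rot: [2.317, 2.121, 0.0]
ft_force: [0.4, 0.1, -1.2]
finger_gap: 0.457
gripper_force: 61.2
t 6.4 tcp [640.3 -39.1 249.9] yaw 84.92 zaxis [ 6.e-04 -2.e-04 -1.e+00] F [ 0.4  0.1 -1.2] gap 0.457 grip 61.2
total mm [-7.030e+01  3.241e+02  1.000e-01] turn/row [ 0.      0.     -0.1063]
[26.4, -8.2, -0.0] [27.1, -5.4, -0.0] [27.5, -2.5, -0.0] [27.6, 0.5, -0.0] [27.4, 3.4, -0.0] [26.9, 6.3, -0.0] [26.1, 9.1, -0.0] [25.0, 11.8, -0.0] [23.6, 14.4, -0.0] [21.9, 16.8, -0.0] [20.0, 19.1, -0.0] [17.9, 21.1, -0.0]
```

```bash
python3 -m handwheel '[[26,-8,0,0,0,-0.106,30],[27,-5,0,0,0,-0.106,30],[27,-2,0,0,0,-0.106,30],[28,0,0,0,0,-0.106,30],[27,3,0,0,0,-0.106,30],[27,6,0,0,0,-0.106,30],[26,9,0,0,0,-0.106,30],[25,12,0,0,0,-0.106,30],[24,14,0,0,0,-0.106,30],[22,17,0,0,0,-0.106,30],[20,19,0,0,0,-0.106,30],[18,21,0,0,0,-0.106,30]]';  python3 -m handwheel '[[0,0,0,0,0,0,30],[0,0,0,0,0,0,30]]'
python3 - <<'E'
from h import *
import pickle
pose(); st=ctrl.get_state(); im=ctrl.grab_frame("wrist"); cv2.imwrite("pics/w_tray.png",im)
ms={}
c=cam("wrist",st)
for q in "tray tin case".split():
    m,p,s=seg("wrist",q); print(q,p,s,None if m is None else m.sum()); ms[q]=m
pickle.dump((st,ms),open("pics/tray.pkl","wb"))
u=ms["tray"].copy()
if ms["tin"] is not None:
    u|=ms["tin"]; print("tin",fit([box(-13.5,13.5,-20.5,20.5,0,30)],.005,[(ms["tin"],c)],(.515,.31,-20)))
k=cv2.morphologyEx(u.astype(np.uint8),cv2.MORPH_CLOSE,np.ones((9,9)))>0
print("tray",fit(TRAY,0,[(k,c)],(.485,.315,-20)),k.sum(),u.sum())
E
```

```text
time_s: 7.6
ee_pos: [0.5698, 0.2843, 0.2476]
eef_rot: [-0.599, -3.084, 0.002]
ft_force: [0.2, 0.5, -0.4]
finger_gap: 0.458
gripper_force: 61.1
time_s: 7.8
ee_pos: [0.5696, 0.2845, 0.2475]
eef_rot: [-0.602, -3.083, 0.001]
ft_force: [-0.6, -0.4, -0.4]
finger_gap: 0.458
gripper_force: 61.2
t 7.8 tcp [569.6 284.5 247.5] yaw 157.89 zaxis [-4.e-04 -7.e-04 -1.e+00] F [-0.6 -0.4 -0.4] gap 0.458 grip 61.2
tray [271.6, 76.5] 0.91 4977
tin [273.7, 124.4] 0.92 1002
case [276.4, 283.9] 0.73 8694
tin (array([513.22, 306.41, -16.3 ]), np.float64(0.947))
tray (array([480.26, 316.66, -18.12]), np.float64(0.978)) 6016 5973
```

View pics/w_tray.png

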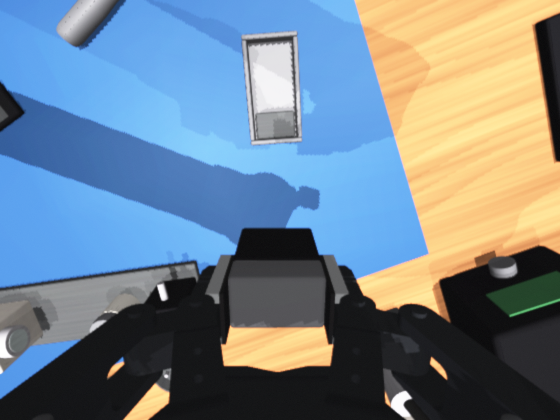

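The tray lies at (271,88) in the picture with the tin at its near end (275,125). The case is held squarely between the fingers at column 277. I'll check the in-hand offset and move above the slot.

```bash
python3 - <<'E'
from h import *
import pickle
st,ms=pickle.load(open("pics/tray.pkl","rb")); c=cam("wrist",st)
ig=np.zeros((H,W),bool); ig[:, :222]=1; ig[:,334:]=1; ig[330:]=1
for dz in (.030,.032):
  f=fit(CASE,st["ee_pos"][2]-dz,[(ms["case"],c,ig)],(.5698,.2845,158)); M=R.from_rotvec(st["eef_rot"]).as_matrix()
  print(f, "in tool mm",M.T@(np.r_[f[0][:2],0]-np.r_[np.array(st["ee_pos"][:2])*1e3,0]))
go([.486,.3148,.12],161.9,6)
E
```

```text
(array([572.24, 284.6 , 161.34]), np.float64(0.923)) in tool mm [-2.40998569e+00  1.08219598e+00 -1.11937383e-03]
(array([572.41, 283.93, 160.17]), np.float64(0.938)) in tool mm [-2.81969493e+00  5.25475060e-01 -7.20174017e-04]
total mm [ -85.4   33.1 -127.1] turn/row [-0.0002  0.0001 -0.0125]
[15.3, -0.3, 21.2] [15.3, -0.1, 21.2] [15.3, 0.1, 21.2] [15.3, 0.3, 21.2] [15.3, 0.4, 21.2] [15.3, 0.6, 21.2]
```

```bash
python3 -m handwheel '[[15,0,21,0,0,-0.012,30],[16,0,21,0,0,-0.012,30],[15,0,21,0,0,-0.012,30],[15,0,21,0,0,-0.012,30],[15,0,21,0,0,-0.012,30],[15,0,21,0,0,-0.012,30],[0,0,0,0,0,0,30],[0,0,0,0,0,0,30]]'
python3 - <<'E'
from h import *
pose(); st=ctrl.get_state(); im=ctrl.grab_frame("wrist"); cv2.imwrite("pics/w_tray2.png",im)
m,p,s=seg("wrist","tray");print(p,s,m.sum()); c=cam("wrist",st)
u=m.astype(np.uint8)
ig=np.zeros((H,W),bool); ig[p[1].__int__()+60 if 0 else 215:]=1
ov=im.copy(); ov[m]=ov[m]//2+[0,0,127]
f=fit(TRAY,0,[(cv2.morphologyEx(u,cv2.MORPH_CLOSE,np.ones((9,9)))>0,c,ig)],(.4803,.3167,-18.1)); print(f)
r=render(TRAY,[f[0][0]/1e3,f[0][1]/1e3,f[0][2]],0,c)>.5
cs,_=cv2.findContours(r.astype(np.uint8),0,2); cv2.drawContours(ov,cs,-1,(0,255,0),1); cv2.imwrite("pics/w_tray2o.png",ov)
E
```

```text
time_s: 8.8
ee_pos: [0.4862, 0.3148, 0.1215]
eef_rot: [0.496, 3.102, -0.001]
ft_force: [0.8, -0.5, -0.9]
finger_gap: 0.456
gripper_force: 61.2
t 8.8 tcp [486.2 314.8 121.5] yaw 161.84 zaxis [ 4.e-04 -7.e-04 -1.e+00] F [ 0.8 -0.5 -0.9] gap 0.456 grip 61.2
[277.3, 172.2] 0.69 7423
(array([479.98, 317.01, -18.14]), np.float64(0.985))
```

View pics/w_tray2o.png

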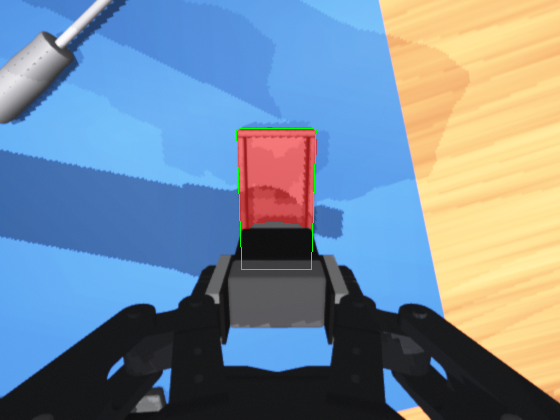

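The tray outline fit (green) matches the picture and the case hangs centred over it at column 277. Lowering.

```bash
python3 -m handwheel '[[0,0,25,0,0,0,30],[0,0,25,0,0,0,30],[0,0,20,0,0,0,30],[0,0,8,0,0,0,30],[0,0,2,0,0,0,30],[0,0,1,0,0,0,30],[0,0,0,0,0,0,30],[0,0,0,0,0,0,30]]';python3 -m handwheel '[[0,0,1,0,0,0,30],[0,0,1,0,0,0,30],[0,0,0,0,0,0,30]]'
```

```text
time_s: 9.7
ee_pos: [0.4861, 0.3161, 0.0412]
eef_rot: [0.494, 3.101, 0.002]
ft_force: [-0.2, -0.0, -0.8]
finger_gap: 0.459
gripper_force: 63.9
time_s: 10.0
ee_pos: [0.4854, 0.3156, 0.0383]
eef_rot: [-0.494, -3.103, 0.0]
ft_force: [-0.1, -0.6, -0.6]
finger_gap: 0.459
gripper_force: 63.9
```

```bash
python3 -m handwheel '[[0,0,1,0,0,0,30],[0,0,0.5,0,0,0,30],[0,0,0,0,0,0,30]]'; python3 -m handwheel '[[0,0,0.5,0,0,0,30],[0,0,0,0,0,0,30]]';python3 -m handwheel '[[0,0,0.5,0,0,0,30],[0,0,0,0,0,0,30]]'
```

```text
time_s: 10.3
ee_pos: [0.4853, 0.3157, 0.0366]
eef_rot: [-0.494, -3.102, 0.0]
ft_force: [0.2, 1.2, -1.3]
finger_gap: 0.458
gripper_force: 63.9
time_s: 10.5
ee_pos: [0.4854, 0.3158, 0.0363]
eef_rot: [0.494, 3.103, 0.0]
ft_force: [0.8, -0.9, -1.8]
finger_gap: 0.454
gripper_force: 63.9
time_s: 10.7
ee_pos: [0.4855, 0.3158, 0.0362]
eef_rot: [0.494, 3.102, -0.0]
ft_force: [-0.2, -1.3, 2.1]
finger_gap: 0.458
gripper_force: 64.3
```

```bash
python3 -m handwheel '[[0,0,0.5,0,0,0,30],[0,0,0,0,0,0,30]]';python3 -m handwheel '[[0,0,0.5,0,0,0,30],[0,0,0,0,0,0,30]]'
```

```text
time_s: 10.9
ee_pos: [0.4855, 0.3158, 0.0361]
eef_rot: [0.494, 3.102, -0.001]
ft_force: [-1.1, -1.7, 5.4]
finger_gap: 0.457
gripper_force: 64.9
time_s: 11.1
ee_pos: [0.4855, 0.3158, 0.0361]
eef_rot: [0.494, 3.102, -0.002]
ft_force: [-2.9, -2.5, 8.1]
finger_gap: 0.458
gripper_force: 65.2
```

```bash
python3 -m handwheel '[[0,0,-0.5,0,0,0,30],[0,0,0,0,0,0,44],[0,0,0,0,0,0,52],[0,0,0,0,0,0,60],[0,0,0,0,0,0,60],[0,0,-15,0,0,0,60],[0,0,-35,0,0,0,60],[0,0,-45,0,0,0,60],[0,0,-45,0,0,0,60],[0,0,-30,0,0,0,85],[0,0,0,0,0,0,85]]'; python3 - <<'E'
from h import *
pose(); st=ctrl.get_state(); im=ctrl.grab_frame("wrist"); cv2.imwrite("pics/w_tray3.png",im); c=cam("wrist",st)
for q,P,z,p0 in (("case",CASE,.005,(.486,.3155,-18)),("tin",[box(-13.5,13.5,-20.5,20.5,0,30)],.005,(.513,.3064,-17))):
    m,p,s=seg("wrist",q);print(q,p,s,m.sum()) if m is not None else print(q,None)
    if m is not None:
        f=fit(P,z,[(m,c)],p0); a=np.radians(-18.14); d=f[0][:2]-[480,317]
        print(f,"local",d@[np.cos(a),np.sin(a)],d@[-np.sin(a),np.cos(a)])
# jar approach: rows to above jar
go([.6553,.033,.19],77,12)
E
```

```text
time_s: 12.2
ee_pos: [0.4882, 0.319, 0.2123]
eef_rot: [0.492, 3.093, 0.012]
ft_force: [0.0, 0.1, -0.2]
finger_gap: 0.991
gripper_force: 0.0
t 12.2 tcp [488.2 319.  212.3] yaw 161.94 zaxis [ 0.0104  0.0062 -0.9999] F [ 0.   0.1 -0.2] gap 0.991 grip 0.0
case [272.5, 188.6] 0.87 1513
(array([486.58, 315.63, -18.67]), np.float64(0.947)) local 6.679500550179262 0.7467077073090551
tin [267.7, 216.5] 0.87 716
(array([515.42, 305.3 , -18.21]), np.float64(0.562)) local 37.30225394470239 -0.09083306078542996
total mm [ 170.2 -282.3  -15.3] turn/row [-0.000e+00  1.000e-04  1.235e-01]
[-20.8, -18.0, 1.3] [-22.8, -15.3, 1.3] [-24.5, -12.3, 1.3] [-25.9, -9.2, 1.3] [-26.8, -6.0, 1.3] [-27.3, -2.6, 1.3] [-27.5, 0.8, 1.3] [-27.2, 4.2, 1.3] [-26.4, 7.5, 1.3] [-25.3, 10.7, 1.3] [-23.8, 13.7, 1.3] [-21.9, 16.5, 1.3]
```

The case stands at tray-local (6.7, 0.7) as planned. Next, the jar.

```bash
python3 -m handwheel '[[-21,-18,1,0,0,0.123,85],[-23,-15,1,0,0,0.123,85],[-24,-12,1,0,0,0.123,85],[-26,-9,1,0,0,0.123,85],[-27,-6,1,0,0,0.123,85],[-27,-3,1,0,0,0.123,85],[-27,1,1,0,0,0.123,85],[-27,4,1,0,0,0.123,85],[-26,8,1,0,0,0.123,85],[-25,11,1,0,0,0.123,85],[-24,14,1,0,0,0.123,85],[-22,17,1,0,0,0.123,85]]'; python3 -m handwheel '[[0,0,0,0,0,0,85],[0,0,0,0,0,0,85]]' >/dev/null
python3 - <<'E'
from h import *
import pickle
pose(); st=ctrl.get_state(); im=ctrl.grab_frame("wrist"); cv2.imwrite("pics/w_jar.png",im); c=cam("wrist",st)
m,p,s=seg("wrist","jar"); print(p,s,m.sum()); f=fit(JAR,.012,[(m,c)],(.6553,.033,0),True); print(f)
pickle.dump((st,m),open("pics/jar.pkl","wb"))
go([f[0][0]/1e3,f[0][1]/1e3,.042],77,6)
E
```

```text
time_s: 13.55
ee_pos: [0.6563, 0.0344, 0.1906]
eef_rot: [-2.455, -1.955, 0.006]
ft_force: [-0.4, 0.8, 0.3]
finger_gap: 0.997
gripper_force: 0.0
t 13.75 tcp [656.2  34.8 191. ] yaw 77.31 zaxis [-0.0043  0.     -1.    ] F [-0.2  1.2 -0.1] gap 0.995 grip 0.0
[279.5, 202.5] 0.74 1761
(array([656.02,  34.75]), np.float64(0.894))
total mm [-1.0e-01 -2.9e+00 -1.5e+02] turn/row [-0.0005 -0.0001  0.0015]
[-0.5, 0.2, 25.0] [-0.5, 0.2, 25.0] [-0.5, 0.1, 25.0] [-0.5, 0.1, 25.0] [-0.5, 0.1, 25.0] [-0.5, 0.1, 25.0]
```

```bash
python3 -m handwheel '[[-1,0,25,0,0,0,85],[0,0,25,0,0,0,85],[0,0,25,0,0,0,85],[0,0,25,0,0,0,85],[0,0,25,0,0,0,85],[0,0,24,0,0,0,85],[0,0,0,0,0,0,28],[0,0,0,0,0,0,28],[0,0,0,0,0,0,28],[0,0,0,0,0,0,28],[0,0,0,0,0,0,28],[0,0,0,0,0,0,28]]'; python3 -m handwheel '[[0,0,-15,0,0,0,28],[0,0,-35,0,0,0,28],[0,0,-40,0,0,0,28],[0,0,-40,0,0,0,28],[0,0,-40,0,0,0,28],[0,0,-10,0,0,0,28],[0,0,0,0,0,0,28]]'; python3 - <<'E'
from h import *
pose(); st=ctrl.get_state(); im=ctrl.grab_frame("wrist"); cv2.imwrite("pics/w_jar2.png",im); c=cam("wrist",st)
m,p,s=seg("wrist","jar"); print(p,s,m.sum())
a=np.radians(-18.14); t=np.array([480,317])+(-27.7)*np.array([np.cos(a),np.sin(a)]); print(t)
f=fit(JAR,st["ee_pos"][2]-.031,[(m,c)],(st["ee_pos"][0],st["ee_pos"][1],0),True); M=R.from_rotvec(st["eef_rot"]).as_matrix()
print(f,"in tool",M.T@(np.r_[f[0]/1e3-st["ee_pos"][:2],0]))
go([t[0]/1e3,t[1]/1e3,.22],161.86,12)
E
```

```text
time_s: 15.05
ee_pos: [0.6592, 0.0354, 0.0467]
eef_rot: [2.451, 1.962, 0.006]
ft_force: [-0.5, 0.9, 6.3]
finger_gap: 0.419
gripper_force: 60.6
time_s: 15.75
ee_pos: [0.6587, 0.0348, 0.2275]
eef_rot: [2.45, 1.961, 0.006]
ft_force: [0.1, -0.4, -1.7]
finger_gap: 0.421
gripper_force: 60.1
t 15.75 tcp [658.7  34.8 227.5] yaw 77.33 zaxis [ 0.0053 -0.     -1.    ] F [ 0.1 -0.4 -1.7] gap 0.421 grip 60.1
[276.5, 286.8] 0.8 8218
[453.67672859 325.62411631]
(array([659.04,  34.89]), np.float64(0.904)) in tool [1.69918155e-04 3.56185811e-04 2.02758393e-06]
total mm [-202.3  291.4   -2.8] turn/row [-3.000e-04 -1.000e-04 -1.229e-01]
[20.0, -21.8, 0.3] [22.5, -19.2, 0.3] [24.7, -16.3, 0.2] [26.5, -13.1, 0.2] [27.9, -9.8, 0.2] [28.9, -6.3, 0.2] [29.4, -2.7, 0.2] [29.6, 1.0, 0.2] [29.2, 4.6, 0.2] [28.4, 8.1, 0.2] [27.2, 11.6, 0.2] [25.6, 14.8, 0.2]
```

The jar is held centred. Moving over its slot.

```bash
python3 -m handwheel '[[20,-22,0,0,0,-0.123,28],[22,-19,0,0,0,-0.123,28],[25,-16,0,0,0,-0.123,28],[27,-13,0,0,0,-0.123,28],[28,-10,0,0,0,-0.123,28],[29,-6,0,0,0,-0.123,28],[29,-3,0,0,0,-0.123,28],[30,1,0,0,0,-0.123,28],[29,5,0,0,0,-0.123,28],[28,8,0,0,0,-0.123,28],[27,12,0,0,0,-0.123,28],[26,15,0,0,0,-0.123,28]]'; python3 -m handwheel '[[0,0,30,0,0,0,28],[0,0,35,0,0,0,28],[0,0,25,0,0,0,28],[0,0,0,0,0,0,28],[0,0,0,0,0,0,28]]'; python3 - <<'E'
from h import *
pose(); go([.4537,.3256,.055],161.86,4)
E
```

```text
time_s: 17.05
ee_pos: [0.4533, 0.3261, 0.2214]
eef_rot: [-0.486, -3.1, 0.005]
ft_force: [0.9, 0.7, -0.6]
finger_gap: 0.417
gripper_force: 60.2
time_s: 17.55
ee_pos: [0.4541, 0.3259, 0.1326]
eef_rot: [-0.493, -3.099, 0.004]
ft_force: [0.5, 0.5, -1.2]
finger_gap: 0.424
gripper_force: 60.2
t 17.55 tcp [454.1 325.9 132.6] yaw 161.93 zaxis [-0.0038 -0.0017 -1.    ] F [ 0.5  0.5 -1.2] gap 0.424 grip 60.2
total mm [ -0.4  -0.3 -77.6] turn/row [-0.0007 -0.0008  0.0003]
[0.0, -0.0, 19.4] [0.0, -0.1, 19.4] [0.0, -0.1, 19.4] [0.1, -0.1, 19.4]
```

```bash
python3 -m handwheel '[[0,0,25,-0.001,-0.001,0,28],[0,0,25,-0.001,-0.001,0,28],[0,0,20,-0.001,-0.001,0,28],[0,0,13,0,0,0,28],[0,0,4,0,0,0,28],[0,0,1,0,0,0,28],[0,0,0,0,0,0,28],[0,0,0,0,0,0,28]]';python3 -m handwheel '[[0,0,1.5,0,0,0,28],[0,0,1,0,0,0,28],[0,0,0,0,0,0,28]]';python3 -m handwheel '[[0,0,0.5,0,0,0,28],[0,0,0,0,0,0,28]]'
```

```text
time_s: 18.35
ee_pos: [0.454, 0.3303, 0.0489]
eef_rot: [0.492, 3.101, 0.01]
ft_force: [-6.6, 2.2, 7.2]
finger_gap: 0.423
gripper_force: 71.3
time_s: 18.65
ee_pos: [0.453, 0.3312, 0.0471]
eef_rot: [0.491, 3.102, 0.01]
ft_force: [-8.2, 2.0, 10.6]
finger_gap: 0.423
gripper_force: 71.7
time_s: 18.85
ee_pos: [0.4529, 0.3313, 0.0468]
eef_rot: [0.491, 3.102, 0.01]
ft_force: [-8.7, 0.5, 13.0]
finger_gap: 0.423
gripper_force: 71.7
```

```bash
python3 - <<'E'
from h import *
pose(); im=ctrl.grab_frame("wrist"); s=ctrl.grab_frame("side")
a=cv2.resize(im[90:390,130:430],(400,400),interpolation=cv2.INTER_CUBIC); b=cv2.resize(s[260:400,150:300],(428,400),interpolation=cv2.INTER_CUBIC)
cv2.imwrite("pics/stuck.png",np.hstack([a,b[:,:400]]))
E
```

```text
t 18.85 tcp [452.9 331.3  46.8] yaw 162.0 zaxis [ 0.0018  0.0062 -1.    ] F [-8.7  0.5 13. ] gap 0.423 grip 71.7
```

View pics/stuck.png

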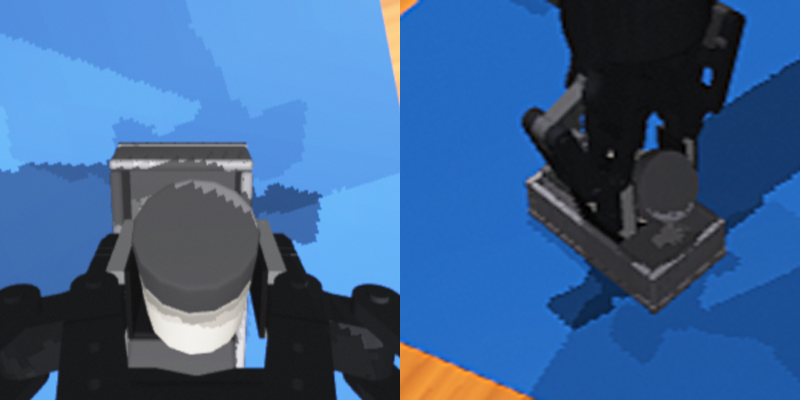

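The crop shows the jar leaning in the fingers, its cap at (195,230) and its white underside at (185,330) swung toward the case. It pivoted about the pads and is wedged, so I'll lift it out and measure the lean.

```bash
python3 -m handwheel '[[0,0,-3,0,0,0,28],[0,0,-5,0,0,0,28],[0,0,-10,0,0,0,28],[0,0,-25,0,0,0,28],[0,0,-40,0,0,0,28],[0,0,-40,0,0,0,28],[0,0,-40,0,0,0,28],[0,0,0,0,0,0,28],[0,0,0,0,0,0,28]]'; python3 - <<'E'
from h import *
import pickle
from scipy.optimize import minimize
def tiltfit(m,st,ig):
    c=cam("wrist",st); M=R.from_rotvec(st["eef_rot"]).as_matrix(); o=np.array(st["ee_pos"])
    def rend(v,up=4):   # v: tilt deg about tool y, pivot x,z(mm in tool), y
        # jar in tool frame: axis -z tool up; point g = height of pivot above bottom
        P=JAR[0].copy()*1e3; P[:,2]-=v[3]; P=P*[1,-1,-1]   # z up -> tool -z
        P=R.from_euler("y",v[0],degrees=True).apply(P)+[v[1],v[2],-19]
        q=proj((P/1e3)@M.T+o,c); mm=np.zeros((H*up,W*up),np.uint8)
        cv2.fillConvexPoly(mm,cv2.convexHull(np.round((q+.5)*up-.5).astype(np.int32)),1)
        return cv2.resize(mm.astype(np.float32),(W,H),interpolation=cv2.INTER_AREA)
    def cost(v):
        r=rend(v); return 1-(np.minimum(r,m)*~ig).sum()/(np.maximum(r,m)*~ig).sum()
    best=min((minimize(cost,[a,0,0,h],method="Nelder-Mead",options=dict(initial_simplex=np.array([[a,0,0,h],[a+8,0,0,h],[a,4,0,h],[a,0,3,h],[a,0,0,h+6]]),maxiter=300)) for a in(-30,0,30) for h in (45,)),key=lambda o:o.fun)
    return np.round(best.x,1),round(1-best.fun,3)
pose(); st=ctrl.get_state(); im=ctrl.grab_frame("wrist"); cv2.imwrite("pics/w_jar3.png",im)
m,p,s=seg("wrist","jar"); print(p,s,m.sum())
ys,xs=np.nonzero(m); print("bbox",xs.min(),xs.max(),ys.min(),ys.max())
ig=np.zeros((H,W),bool); ig[:,:225]=1; ig[:,330:]=1; 
print("tilt,x,y,h",tiltfit(m,st,ig))
pickle.dump((st,m),open("pics/jar3.pkl","wb"))
# state right after lift
m2,p2,s2=None,None,None
s0=ctrl.grab_frame("side"); cv2.imwrite("pics/side3.png",s0)
for q in("case","tray","tin","jar"):
    mm,p,s=seg("side",q); print("side",q,p,s,None if mm is None else mm.sum())
a=cv2.resize(im[90:390,130:430],(400,400),interpolation=cv2.INTER_CUBIC); b=cv2.resize(s0[220:400,140:320],(400,400),interpolation=cv2.INTER_CUBIC)
cv2.imwrite("pics/lift3.png",np.hstack([a,b]))
E
```

```text
time_s: 19.85
ee_pos: [0.4569, 0.3263, 0.2084]
eef_rot: [0.496, 3.095, 0.006]
ft_force: [-0.5, 0.2, -1.5]
finger_gap: 0.425
gripper_force: 70.2
t 19.85 tcp [456.9 326.3 208.4] yaw 161.79 zaxis [ 0.0081  0.0028 -1.    ] F [-0.5  0.2 -1.5] gap 0.425 grip 70.2
[275.8, 286.4] 0.66 9588
bbox 229 324 227 355
tilt,x,y,h (array([-2.5, -2.6,  0.5, 46.8]), np.float64(0.834))
side case [221.6, 319.1] 0.6 1055
side tray [238.9, 344.4] 0.75 1589
side tin [204.9, 323.4] 0.4 90
side jar [237.6, 236.2] 0.6 601
```

View pics/lift3.png

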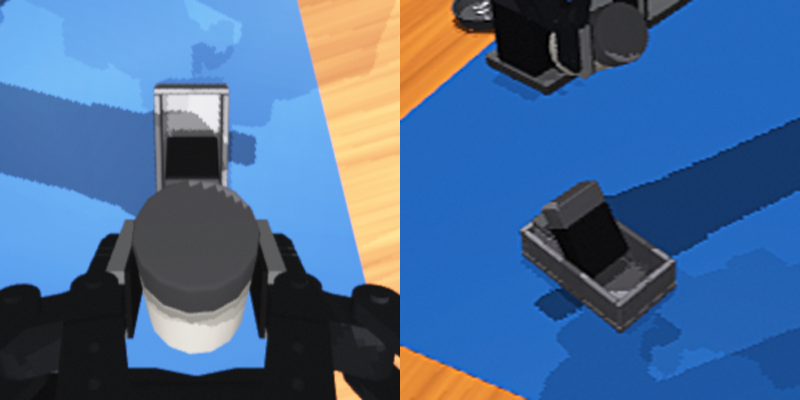

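The picture shows the jar leaning in the grip, with its cap at (195,245) and underside at (190,335) of the left half. In the right half the case now leans on the tin (top 580,195; foot 615,265). I'll quantify the jar's lean.

```bash
cat >> h.py <<'E'
def tiltfit(m,st,P0,bounds,ig=None,seed=1):
    """held thing: params tilt about tool y (deg, + = top toward tool -x), x, y of pivot (mm), h = height of pivot above underside; pivot at grasp point"""
    from scipy.optimize import differential_evolution as DE
    c=cam("wrist",st); M=R.from_rotvec(st["eef_rot"]).as_matrix(); o=np.array(st["ee_pos"]); k=1. if ig is None else 1.-ig; mf=m.astype(np.float32)
    def rend(v):
        P=P0*1e3-[0,0,v[3]]; P=R.from_euler("y",v[0],degrees=True).apply(P*[1,-1,-1])+[v[1],v[2],-19]
        q=proj((P/1e3)@M.T+o,c); mm=np.zeros((H*2,W*2),np.uint8)
        cv2.fillConvexPoly(mm,cv2.convexHull(np.round(q*2+.5).astype(np.int32)),1)
        return cv2.resize(mm.astype(np.float32),(W,H),interpolation=cv2.INTER_AREA)
    def cost(v):
        r=rend(v); return 1-(np.minimum(r,mf)*k).sum()/(np.maximum(r,mf)*k).sum()
    b=DE(cost,bounds,seed=seed,maxiter=60,popsize=12,tol=1e-6)
    return np.round(b.x,1),round(1-b.fun,3)
E
time python3 - <<'E'
from h import *
import pickle
st,m=pickle.load(open("pics/jar3.pkl","rb"))
for h in((30,60),):
    print(tiltfit(m,st,JAR[0],[(-80,40),(-10,10),(-3,3),h]))
ys,xs=np.nonzero(m)
for r in range(230,360,12): w=np.nonzero(m[r])[0]; print(r,w.min() if len(w) else 0,w.max() if len(w) else 0,end="; ")
E
```

```text
(array([-55.6,   6.8,   0.5,  47.8]), np.float64(0.986))
230 253 297; 242 240 313; 254 232 321; 266 229 324; 278 230 322; 290 233 320; 302 236 317; 314 239 314; 326 241 311; 338 246 306; 350 258 293; 
real	0m5.247s
user	0m10.090s
sys	0m7.775s
```

The fit is good (IoU 0.986): the jar leans about 55° in the grip. I'll right it by nudging its foot against the fixed outer face of the sensor head, set it on the mat there and regrip.

```bash
python3 -c "
from h import *
go([.6935,.203,.20],76.7,12)"
```

```text
total mm [ 239.1 -123.    -5. ] turn/row [0.0002 0.     0.1239]
[-22.1, -3.6, 0.4] [-22.4, -0.8, 0.4] [-22.3, 2.0, 0.4] [-21.9, 4.7, 0.4] [-21.2, 7.4, 0.4] [-20.1, 10.0, 0.4] [-18.7, 12.4, 0.4] [-17.0, 14.6, 0.4] [-15.1, 16.6, 0.4] [-12.9, 18.3, 0.4] [-10.6, 19.8, 0.4] [-8.0, 20.9, 0.4]
```

```bash
python3 -m handwheel '[[-22,-4,0,0,0,0.124,28],[-22,-1,0,0,0,0.124,28],[-22,2,0,0,0,0.124,28],[-22,5,0,0,0,0.124,28],[-21,7,0,0,0,0.124,28],[-20,10,0,0,0,0.124,28],[-19,12,0,0,0,0.124,28],[-17,15,0,0,0,0.124,28],[-15,17,0,0,0,0.124,28],[-13,18,0,0,0,0.124,28],[-11,20,0,0,0,0.124,28],[-8,21,0,0,0,0.124,28]]'; python3 - <<'E'
from h import *
pose(); st=ctrl.get_state(); im=ctrl.grab_frame("wrist"); cv2.imwrite("pics/w_r0.png",im)
m,p,s=seg("wrist","jar"); print(p,s,m.sum())
print(tiltfit(m,st,JAR[0],[(-80,40),(-10,10),(-3,3),(30,60)]))
c=cam("wrist",st); mt,p,s=seg("wrist","tester"); print("tester",p,s,None if mt is None else mt.sum())
E
```

```text
time_s: 21.4
ee_pos: [0.6939, 0.2023, 0.2056]
eef_rot: [2.469, 1.942, 0.004]
ft_force: [0.4, -0.5, -0.1]
finger_gap: 0.424
gripper_force: 70.2
t 21.4 tcp [693.9 202.3 205.6] yaw 76.38 zaxis [ 0.0019  0.0013 -1.    ] F [ 0.4 -0.5 -0.1] gap 0.424 grip 70.2
[275.8, 284.7] 0.92 9697
(array([-55.5,   7.1,   0.2,  46.3]), np.float64(0.986))
tester [275.3, 358.1] 0.66 1548
```

```bash
python3 -m handwheel '[[0,0,30,0,0,0,28],[0,0,40,0,0,0,28],[0,0,40,0,0,0,28],[0,0,30,0,0,0,28],[0,0,16,0,0,0,28],[-8,0,0,0,0,0,28],[-8,0,0,0,0,0,28],[0,0,0,0,0,0,28]]';  python3 -m handwheel '[[-4,0,0,0,0,0,28],[-4,0,0,0,0,0,28],[-4,0,0,0,0,0,28],[0,0,0,0,0,0,28]]'; python3 -c "
from h import *
pose()"
```

```text
time_s: 22.35
ee_pos: [0.6925, 0.1853, 0.0535]
eef_rot: [2.464, 1.943, 0.011]
ft_force: [-0.1, -0.1, -1.6]
finger_gap: 0.424
gripper_force: 70.2
time_s: 22.75
ee_pos: [0.6879, 0.1745, 0.0512]
eef_rot: [2.464, 1.946, 0.006]
ft_force: [0.7, -0.8, -1.0]
finger_gap: 0.424
gripper_force: 70.2
t 22.75 tcp [687.9 174.5  51.2] yaw 76.59 zaxis [ 0.0042  0.0011 -1.    ] F [ 0.7 -0.8 -1. ] gap 0.424 grip 70.2
```

```bash
python3 -m handwheel '[[-4,0,0,0,0,0,28],[-4,0,0,0,0,0,28],[0,0,0,0,0,0,28]]'; python3 - <<'E'
from h import *
pose(); st=ctrl.get_state(); im=ctrl.grab_frame("wrist"); cv2.imwrite("pics/w_r1.png",im)
m,p,s=seg("wrist","jar"); print(p,s,m.sum())
print(tiltfit(m,st,JAR[0],[(-80,40),(-10,10),(-3,3),(30,60)]))
E
```

```text
time_s: 23.05
ee_pos: [0.6861, 0.1705, 0.0513]
eef_rot: [-2.463, -1.949, -0.012]
ft_force: [0.9, 4.1, -1.7]
finger_gap: 0.423
gripper_force: 70.2
t 23.05 tcp [686.1 170.5  51.3] yaw 76.72 zaxis [ 0.0054  0.0058 -1.    ] F [ 0.9  4.1 -1.7] gap 0.423 grip 70.2
[277.2, 286.3] 0.57 9766
(array([-55.5,   6.9,   0.1,  45.7]), np.float64(0.985))
```

```bash
python3 -m handwheel '[[-4,0,0,0,0,0,28],[-4,0,0,0,0,0,28],[0,0,0,0,0,0,28]]'; python3 -m handwheel '[[-4,0,0,0,0,0,28],[-4,0,0,0,0,0,28],[0,0,0,0,0,0,28]]'; python3 - <<'E'
from h import *
pose(); st=ctrl.get_state(); im=ctrl.grab_frame("wrist"); cv2.imwrite("pics/w_r2.png",im)
m,p,s=seg("wrist","jar"); print(p,s,m.sum())
print(tiltfit(m,st,JAR[0],[(-80,40),(-10,10),(-3,3),(30,60)]))
E
```

```text
time_s: 23.45
ee_pos: [0.6858, 0.1701, 0.0522]
eef_rot: [-2.455, -1.951, -0.029]
ft_force: [5.5, 11.7, -5.8]
finger_gap: 0.425
gripper_force: 69.8
time_s: 23.75
ee_pos: [0.686, 0.1681, 0.0541]
eef_rot: [-2.45, -1.953, -0.044]
ft_force: [8.6, 16.3, -4.6]
finger_gap: 0.427
gripper_force: 69.2
t 23.75 tcp [686.  168.1  54.1] yaw 77.13 zaxis [ 0.0174  0.0236 -0.9996] F [ 8.6 16.3 -4.6] gap 0.427 grip 69.2
[276.3, 282.0] 0.61 9156
(array([-50.1,   6.9,   0.2,  44.7]), np.float64(0.985))
```

```bash
python3 -m handwheel '[[-4,0,0,0,0,0,28],[-4,0,0,0,0,0,28],[-4,0,0,0,0,0,28],[0,0,0,0,0,0,28]]'; python3 -m handwheel '[[-4,0,0,0,0,0,28],[-4,0,0,0,0,0,28],[0,0,0,0,0,0,28]]'; python3 - <<'E'
from h import *
pose(); st=ctrl.get_state(); im=ctrl.grab_frame("wrist"); cv2.imwrite("pics/w_r3.png",im)
m,p,s=seg("wrist","jar"); print(p,s,m.sum())
print(tiltfit(m,st,JAR[0],[(-80,40),(-10,10),(-3,3),(30,60)]))
E
```

```text
time_s: 24.25
ee_pos: [0.6851, 0.1646, 0.0566]
eef_rot: [-2.443, -1.955, -0.063]
ft_force: [10.5, 25.8, -3.8]
finger_gap: 0.423
gripper_force: 66.0
time_s: 24.55
ee_pos: [0.6846, 0.1618, 0.0581]
eef_rot: [-2.439, -1.956, -0.074]
ft_force: [10.8, 28.5, -4.7]
finger_gap: 0.422
gripper_force: 63.1
t 24.55 tcp [684.6 161.8  58.1] yaw 77.48 zaxis [ 0.0281  0.0409 -0.9988] F [10.8 28.5 -4.7] gap 0.422 grip 63.1
[277.3, 273.6] 0.79 8501
(array([-42.9,  10. ,   0. ,  44.2]), np.float64(0.986))
```

```bash
python3 -m handwheel '[[-4,0,1,0,0,0,28],[-4,0,1,0,0,0,28],[-4,0,1,0,0,0,28],[0,0,0,0,0,0,28]]'; python3 -m handwheel '[[-4,0,1,0,0,0,28],[-4,0,1,0,0,0,28],[0,0,0,0,0,0,28]]'; python3 - <<'E'
from h import *
pose(); st=ctrl.get_state(); im=ctrl.grab_frame("wrist"); cv2.imwrite("pics/w_r4.png",im)
m,p,s=seg("wrist","jar"); print(p,s,m.sum())
print(tiltfit(m,st,JAR[0],[(-80,40),(-10,15),(-3,3),(30,60)]))
E
```

```text
time_s: 25.05
ee_pos: [0.6832, 0.1608, 0.0583]
eef_rot: [-2.429, -1.958, -0.094]
ft_force: [10.9, 38.5, 0.2]
finger_gap: 0.424
gripper_force: 62.2
time_s: 25.35
ee_pos: [0.681, 0.1525, 0.0577]
eef_rot: [-2.429, -1.96, -0.088]
ft_force: [-5.3, 29.0, 7.8]
finger_gap: 0.418
gripper_force: 59.3
t 25.35 tcp [681.  152.5  57.7] yaw 77.86 zaxis [ 0.0317  0.0504 -0.9982] F [-5.3 29.   7.8] gap 0.418 grip 59.3
[277.7, 261.1] 0.61 8220
(array([-32.6,  14.4,   0.1,  42.6]), np.float64(0.986))
```

The lean is down to 33°, but the jar is creeping toward the pad edge. I'll back off and take up the remaining lean by tilting the tool for the set-down.

```bash
python3 -m handwheel '[[4,0,0,0,0,0,28],[8,0,-2,0,0,0,28],[10,0,-5,0,0,0,28],[15,0,-8,0,0,0,28],[15,0,-8,0,0,0,28],[15,0,-8,0,0,0,28],[15,0,-5,0,0,0,28],[10,0,0,0,0,0,28],[0,0,0,0,0,0,28]]'; python3 - <<'E'
from h import *
pose(); st=ctrl.get_state(); im=ctrl.grab_frame("wrist"); cv2.imwrite("pics/w_r5.png",im)
m,p,s=seg("wrist","jar"); print(p,s,m.sum())
print(tiltfit(m,st,JAR[0],[(-80,40),(-10,20),(-3,3),(30,60)]))
E
```

```text
time_s: 26.35
ee_pos: [0.6938, 0.2062, 0.0822]
eef_rot: [-2.461, -1.952, -0.008]
ft_force: [-0.3, 0.3, -0.6]
finger_gap: 0.405
gripper_force: 60.1
t 26.35 tcp [693.8 206.2  82.2] yaw 76.82 zaxis [ 0.0039  0.0038 -1.    ] F [-0.3  0.3 -0.6] gap 0.405 grip 60.1
[275.3, 260.6] 0.95 9025
(array([-23.9,  16.9,  -0.2,  38.5]), np.float64(0.987))
```

```bash
python3 -m handwheel '[[10,0,0,0,0,0,28],[15,0,0,0,0,0,28],[8,0,0,0,0.1,0,28],[0,0,0,0,0.12,0,28],[0,0,0,0,0.12,0,28],[0,0,0,0,0.077,0,28],[0,0,0,0,0,0,28]]'; python3 - <<'E'
from h import *
pose(); st=ctrl.get_state(); im=ctrl.grab_frame("wrist"); cv2.imwrite("pics/w_r6.png",im)
m,p,s=seg("wrist","jar"); print(p,s,m.sum())
f=tiltfit(m,st,JAR[0],[(-80,40),(-10,25),(-3,3),(25,60)]); print(f)
M=R.from_rotvec(st["eef_rot"]).as_matrix(); t=f[0]; a=np.radians(t[0]); up=np.array([-np.sin(a),0,-np.cos(a)]); A=np.array([t[1],t[2],-19])
b=A-t[3]*up; print("jar axis world",M@up,"bottom z",st["ee_pos"][2]+(M@b)[2]/1e3, "world down in tool",M.T@[0,0,-1])
E
```

```text
time_s: 27.15
ee_pos: [0.702, 0.2293, 0.0793]
eef_rot: [-2.239, -1.758, -0.473]
ft_force: [-0.0, -1.4, -1.8]
finger_gap: 0.408
gripper_force: 60.3
t 27.15 tcp [702.  229.3  79.3] yaw 76.26 zaxis [ 0.0961  0.393  -0.9145] F [-0.  -1.4 -1.8] gap 0.408 grip 60.3
[274.0, 261.2] 0.85 8933
(array([-20.7,  17.8,  -0.2,  39.7]), np.float64(0.986))
jar axis world [-0.01313331 -0.05360471  0.99847586] bottom z 0.06422354148742039 world down in tool [-4.04563356e-01 -2.17968999e-05  9.14509973e-01]
```

```bash
python3 -m handwheel '[[-5,0,11,0,0,0,28],[-5,0,11,0,0,0,28],[-5,0,11,0,0,0,28],[-5,0,11,0,0,0,28],[-3,0,7,0,0,0,28],[0,0,0,0,0,0,28]]'; python3 -m handwheel '[[-0.8,0,1.8,0,0,0,28],[0,0,0,0,0,0,28]]';python3 -m handwheel '[[-0.8,0,1.8,0,0,0,28],[0,0,0,0,0,0,28]]';python3 -m handwheel '[[-0.8,0,1.8,0,0,0,28],[0,0,0,0,0,0,28]]'
```

```text
time_s: 27.85
ee_pos: [0.7003, 0.2345, 0.0235]
eef_rot: [-2.231, -1.764, -0.473]
ft_force: [-0.2, -0.8, -1.2]
finger_gap: 0.403
gripper_force: 60.3
time_s: 28.05
ee_pos: [0.7023, 0.2349, 0.0245]
eef_rot: [-2.231, -1.765, -0.48]
ft_force: [-0.0, 0.3, -0.4]
finger_gap: 0.407
gripper_force: 60.3
time_s: 28.25
ee_pos: [0.7021, 0.2348, 0.0225]
eef_rot: [-2.232, -1.765, -0.479]
ft_force: [-0.2, 0.1, -1.8]
finger_gap: 0.411
gripper_force: 60.3
time_s: 28.45
ee_pos: [0.7017, 0.2347, 0.02]
eef_rot: [-2.231, -1.765, -0.478]
ft_force: [-0.4, -1.4, -0.8]
finger_gap: 0.406
gripper_force: 60.3
```

```bash
for i in 1 2; do :; done; python3 -m handwheel '[[-0.8,0,1.8,0,0,0,28],[0,0,0,0,0,0,28]]';python3 -m handwheel '[[-0.8,0,1.8,0,0,0,28],[0,0,0,0,0,0,28]]';python3 -m handwheel '[[-0.4,0,0.9,0,0,0,28],[0,0,0,0,0,0,28]]'
```

```text
time_s: 28.65
ee_pos: [0.7016, 0.2347, 0.0178]
eef_rot: [-2.231, -1.765, -0.477]
ft_force: [0.1, 0.8, -1.7]
finger_gap: 0.407
gripper_force: 60.3
time_s: 28.85
ee_pos: [0.7016, 0.2348, 0.0158]
eef_rot: [-2.231, -1.765, -0.477]
ft_force: [-1.2, 0.0, -0.2]
finger_gap: 0.408
gripper_force: 60.3
time_s: 29.05
ee_pos: [0.7018, 0.2348, 0.0151]
eef_rot: [-2.231, -1.765, -0.478]
ft_force: [0.1, -0.1, -0.9]
finger_gap: 0.408
gripper_force: 60.3
```

```bash
python3 -m handwheel '[[-0.4,0,0.9,0,0,0,28],[0,0,0,0,0,0,28]]';python3 -m handwheel '[[-0.4,0,0.9,0,0,0,28],[0,0,0,0,0,0,28]]';python3 -m handwheel '[[-0.4,0,0.9,0,0,0,28],[0,0,0,0,0,0,28]]'
```

```text
time_s: 29.25
ee_pos: [0.7018, 0.2348, 0.0141]
eef_rot: [-2.231, -1.765, -0.478]
ft_force: [0.4, 1.1, -2.2]
finger_gap: 0.402
gripper_force: 60.3
time_s: 29.45
ee_pos: [0.7018, 0.2348, 0.0131]
eef_rot: [-2.231, -1.765, -0.478]
ft_force: [0.6, -0.5, -1.2]
finger_gap: 0.409
gripper_force: 60.3
time_s: 29.65
ee_pos: [0.7017, 0.2349, 0.0121]
eef_rot: [-2.231, -1.765, -0.478]
ft_force: [0.1, -0.1, -0.4]
finger_gap: 0.406
gripper_force: 60.3
```

```bash
python3 -m handwheel '[[-0.6,0,1.4,0,0,0,28],[0,0,0,0,0,0,28]]';python3 -m handwheel '[[-0.4,0,0.9,0,0,0,28],[0,0,0,0,0,0,28]]'; python3 -m handwheel '[[-0.4,0,0.9,0,0,0,28],[0,0,0,0,0,0,28]]'
```

```text
time_s: 29.85
ee_pos: [0.7021, 0.2352, 0.0112]
eef_rot: [-2.231, -1.765, -0.479]
ft_force: [0.3, -0.3, 0.5]
finger_gap: 0.405
gripper_force: 60.6
time_s: 30.05
ee_pos: [0.7022, 0.2354, 0.0111]
eef_rot: [-2.231, -1.765, -0.479]
ft_force: [-2.5, -0.7, 4.4]
finger_gap: 0.409
gripper_force: 60.9
time_s: 30.25
ee_pos: [0.7024, 0.2355, 0.011]
eef_rot: [-2.231, -1.765, -0.48]
ft_force: [-2.9, -2.7, 9.2]
finger_gap: 0.408
gripper_force: 61.1
```

```bash
python3 - <<'E'
from h import *
pose(); st=ctrl.get_state(); im=ctrl.grab_frame("wrist"); cv2.imwrite("pics/w_r7.png",im)
m,p,s=seg("wrist","jar"); print(p,s,m.sum())
f=tiltfit(m,st,JAR[0],[(-80,40),(-10,25),(-3,3),(25,60)]); print(f)
M=R.from_rotvec(st["eef_rot"]).as_matrix(); t=f[0]; a=np.radians(t[0]); up=np.array([-np.sin(a),0,-np.cos(a)]); A=np.array([t[1],t[2],-19])
b=A-t[3]*up; print("jar axis world",M@up,"bottom z",st["ee_pos"][2]+(M@b)[2]/1e3, "world down in tool",M.T@[0,0,-1])
s0=ctrl.grab_frame("side"); c=cam("side"); mm,p,s=seg("side","jar"); print("side",p,s)
e=proj([np.array(st["ee_pos"])+M@b/1e3],c); print("predicted bottom px",e)
ys,xs=np.nonzero(mm); print("mask",xs.min(),xs.max(),ys.min(),ys.max(), "low row px x",xs[ys>=ys.max()-1].mean())
E
```

```text
t 30.25 tcp [702.4 235.5  11. ] yaw 76.76 zaxis [ 0.0974  0.3967 -0.9128] F [-2.9 -2.7  9.2] gap 0.408 grip 61.1
[275.3, 259.1] 0.93 9029
(array([-27.3,  16.6,   0. ,  38.6]), np.float64(0.988))
jar axis world [0.00935352 0.05500597 0.99844221] bottom z -0.0034492816303876937 world down in tool [-0.40845701 -0.00359162  0.91277049]
side [148.0, 268.5] 0.55
predicted bottom px [[151.45078496 283.2603559 ]]
mask 136 158 254 287 low row px x 147.31578947368422
```

```bash
python3 -m handwheel '[[0.3,0,-0.7,0,0,0,28],[0,0,0,0,0,0,36],[0,0,0,0,0,0,39],[0,0,0,0,0,0,44],[0,0,0,0,0,0,54],[0,0,0,0,0,0,70],[0,0,-15,0,0,0,80],[0,0,-30,0,0,0,85],[0,0,-40,0,0,0,85],[0,0,-40,0,0,0,85]]'; python3 -m handwheel '[[0,0,-20,0,-0.14,0,85],[0,0,-10,0,-0.14,0,85],[0,0,0,0,-0.14,0,85],[0,0,0,0,0,0,85],[0,0,0,0,0,0,85]]'; python3 - <<'E'
from h import *
pose(); st=ctrl.get_state(); im=ctrl.grab_frame("wrist"); cv2.imwrite("pics/w_r8.png",im); c=cam("wrist",st)
m,p,s=seg("wrist","jar")
if m is not None: print(p,s,m.sum(),fit(JAR,0,[(m,c)],(.705,.245,0),True))
s0=ctrl.grab_frame("side"); cs=cam("side"); mm,p,s=seg("side","jar"); print("side",p,s)
if mm is not None:
    ys,xs=np.nonzero(mm); print("mask",xs.min(),xs.max(),ys.min(),ys.max()); print(fit(JAR,0,[(mm,cs)],(.705,.245,0),True))
E
```

```text
time_s: 31.45
ee_pos: [0.6892, 0.1847, 0.1253]
eef_rot: [-2.231, -1.765, -0.478]
ft_force: [1.8, -0.2, 0.1]
finger_gap: 0.993
gripper_force: 0.0
time_s: 31.95
ee_pos: [0.6865, 0.178, 0.1526]
eef_rot: [2.459, 1.953, 0.006]
ft_force: [0.3, -0.2, -0.9]
finger_gap: 0.995
gripper_force: 0.0
t 31.95 tcp [686.5 178.  152.6] yaw 76.92 zaxis [ 0.0041  0.0013 -1.    ] F [ 0.3 -0.2 -0.9] gap 0.995 grip 0.0
[280.0, 122.3] 0.63 2233 (array([704.51, 243.37]), np.float64(0.946))
side [146.1, 270.8] 0.68
mask 135 157 254 287
(array([707.9 , 242.47]), np.float64(0.923))
```

The jar stands upright on the mat near (705, 243). I'll hover over it, measure again and regrip lower.

```bash
python3 -m handwheel '[[16,0,0,0,0,0,85],[18,0,0,0,0,0,85],[18,0,0,0,0,0,85],[15,0,0,0,0,0,85],[0,0,0,0,0,0,85],[0,0,0,0,0,0,85]]'; python3 - <<'E'
from h import *
pose(); st=ctrl.get_state(); im=ctrl.grab_frame("wrist"); cv2.imwrite("pics/w_r9.png",im); c=cam("wrist",st)
m,p,s=seg("wrist","jar"); f=fit(JAR,0,[(m,c)],(.705,.243,0),True); print(p,s,m.sum(),f)
M=R.from_rotvec(st["eef_rot"]).as_matrix(); print("in tool",M.T@(np.r_[f[0]/1e3,.027]-st["ee_pos"])*1e3)
E
```

```text
time_s: 32.75
ee_pos: [0.7022, 0.2415, 0.1514]
eef_rot: [2.46, 1.949, 0.002]
ft_force: [0.4, -1.0, 0.0]
finger_gap: 0.996
gripper_force: 0.0
t 32.75 tcp [702.2 241.5 151.4] yaw 76.78 zaxis [ 0.0026 -0.001  -1.    ] F [ 0.4 -1.   0. ] gap 0.996 grip 0.0
[278.6, 201.9] 0.81 2344 (array([704.63, 243.77]), np.float64(0.961))
in tool [  2.83084016   1.47992472 124.38353424]
```

```bash
python3 -m handwheel '[[3,1.5,30,0,0,0,85],[0,0,35,0,0,0,85],[0,0,30,0,0,0,85],[0,0,20,0,0,0,85],[0,0,9,0,0,0,85],[0,0,0,0,0,0,70],[0,0,0,0,0,0,60],[0,0,0,0,0,0,50]]'; python3 -m handwheel '[[0,0,0,0,0,0,42],[0,0,0,0,0,0,38],[0,0,0,0,0,0,32],[0,0,0,0,0,0,28],[0,0,0,0,0,0,28]]';  python3 -m handwheel '[[0,0,-5,0,0,0,28],[0,0,-15,0,0,0,28],[0,0,-25,0,0,0,28],[0,0,0,0,0,0,28]]'; python3 - <<'E'
from h import *
pose(); st=ctrl.get_state(); im=ctrl.grab_frame("wrist"); cv2.imwrite("pics/w_r10.png",im)
m,p,s=seg("wrist","jar"); print(p,s,m.sum(),tiltfit(m,st,JAR[0],[(-80,40),(-10,20),(-3,3),(25,60)]))
E
```

```text
time_s: 33.65
ee_pos: [0.7068, 0.2433, 0.0301]
eef_rot: [2.462, 1.946, 0.009]
ft_force: [-0.0, 0.4, 1.0]
finger_gap: 0.59
gripper_force: 0.0
time_s: 34.15
ee_pos: [0.7061, 0.2431, 0.0292]
eef_rot: [2.462, 1.946, 0.006]
ft_force: [-1.4, 0.3, 5.7]
finger_gap: 0.427
gripper_force: 60.4
time_s: 34.55
ee_pos: [0.708, 0.2439, 0.0774]
eef_rot: [2.461, 1.945, 0.015]
ft_force: [-0.0, 0.2, -0.1]
finger_gap: 0.422
gripper_force: 60.0
t 34.55 tcp [708.  243.9  77.4] yaw 76.63 zaxis [ 0.0105  0.0021 -0.9999] F [-0.   0.2 -0.1] gap 0.422 grip 60.0
[276.3, 284.4] 0.9 8924 (array([-0.4, -1. , -0. , 51.7]), np.float64(0.985))
```

It's upright now (lean 0.4°). Since the case must be stood up first, I'll park the jar upright beside the tray.

```bash
python3 -c "
from h import *
go([.58,.33,.07],161.9,12)"
```

```text
total mm [-125.6   87.3   -3.5] turn/row [ 0.0004  0.0003 -0.124 ]
[4.7, -11.9, 0.2] [6.1, -11.2, 0.2] [7.4, -10.4, 0.3] [8.7, -9.4, 0.3] [9.7, -8.2, 0.3] [10.7, -6.9, 0.3] [11.5, -5.6, 0.3] [12.1, -4.1, 0.3] [12.5, -2.6, 0.3] [12.7, -1.0, 0.3] [12.7, 0.6, 0.3] [12.6, 2.1, 0.3]
```

```bash
python3 -m handwheel '[[5,-12,0,0,0,-0.124,28],[6,-11,0,0,0,-0.124,28],[7,-10,0,0,0,-0.124,28],[9,-9,0,0,0,-0.124,28],[10,-8,0,0,0,-0.124,28],[11,-7,0,0,0,-0.124,28],[11,-6,0,0,0,-0.124,28],[12,-4,0,0,0,-0.124,28],[12,-3,0,0,0,-0.124,28],[13,-1,0,0,0,-0.124,28],[13,1,0,0,0,-0.124,28],[13,2,0,0,0,-0.124,28]]'; python3 -m handwheel '[[0,0,18,0,0,0,28],[0,0,16,0,0,0,28],[0,0,7,0,0,0,28],[0,0,2,0,0,0,28],[0,0,0,0,0,0,28]]'
```

```text
time_s: 35.85
ee_pos: [0.5782, 0.3295, 0.0703]
eef_rot: [0.486, 3.103, -0.004]
ft_force: [-0.4, -0.1, -1.0]
finger_gap: 0.427
gripper_force: 60.1
time_s: 36.35
ee_pos: [0.5797, 0.3279, 0.0289]
eef_rot: [0.499, 3.1, -0.008]
ft_force: [-1.8, -2.7, 7.3]
finger_gap: 0.428
gripper_force: 61.5
```

```bash
python3 -m handwheel '[[0,0,-0.7,0,0,0,36],[0,0,0,0,0,0,42],[0,0,0,0,0,0,54],[0,0,0,0,0,0,70],[0,0,-15,0,0,0,85],[0,0,-35,0,0,0,85],[20,0,-45,0,0,0,85],[25,0,-45,0,0,0,85],[25,0,-20,0,0,0,85],[0,0,0,0,0,0,85],[0,0,0,0,0,0,85]]'; cat >> h.py <<'E'
def trayfit(views,P0,tx,ty):
    """case in tray (mm, tray axes): params y, x of its lower +x edge, tilt about that edge (deg, + = top toward +x), yaw dev"""
    from scipy.optimize import differential_evolution as DE
    Rz=R.from_euler("z",-18.14,degrees=True)
    def rend(v,c):
        P=P0*1e3-[12,0,0]; P=R.from_euler("zy",[v[3],v[2]],degrees=True).apply(P); P=P+[v[1],v[0],5]
        q=proj(Rz.apply(P)/1e3+[tx,ty,0],c); mm=np.zeros((H*2,W*2),np.uint8)
        cv2.fillConvexPoly(mm,cv2.convexHull(np.round(q*2+.5).astype(np.int32)),1)
        return cv2.resize(mm.astype(np.float32),(W,H),interpolation=cv2.INTER_AREA)
    def cost(v):
        t=0
        for m,c,k in views:
            r=rend(v,c); t+=1-(np.minimum(r,m)*k).sum()/(np.maximum(r,m)*k).sum()
        return t/len(views)
    b=DE(cost,[(-6,6),(-45,30),(-40,60),(-10,10)],seed=1,maxiter=60,popsize=12,tol=1e-6); return np.round(b.x,1),round(1-b.fun,3)
E
python3 - <<'E'
from h import *
import pickle
pose(); st=ctrl.get_state(); im=ctrl.grab_frame("wrist"); cv2.imwrite("pics/w_c1.png",im); c=cam("wrist",st)
vs=[]
m,p,s=seg("wrist","case"); print("case",p,s,m.sum())
mt,pt,s_=seg("wrist","tray"); print("tray",pt,s_)
mn,pn,sn=seg("wrist","tin"); print("tin",pn,sn,None if mn is None else mn.sum())
vs.append((m.astype(np.float32),c,1.-(mt&~m)))
s0=ctrl.grab_frame("side"); cs=cam("side"); cv2.imwrite("pics/side_c1.png",s0)
m2,p2,s2=seg("side","case"); mt2,_,_=seg("side","tray"); print("side",p2,s2,m2.sum())
print("wrist",trayfit(vs,CASE[0],.480,.317))
if s2>.5:
    v2=(m2.astype(np.float32),cs,1.-((mt2 if mt2 is not None else 0*m2)&~m2)); print("side",trayfit([v2],CASE[0],.480,.317)); print("both",trayfit(vs+[v2],CASE[0],.480,.317))
mj,pj,sj=seg("side","jar"); print("jar side",pj,sj, fit(JAR,0,[(mj,cs)],(.579,.329,0),True) if mj is not None else 0)
pickle.dump((st,m,mt,mn,m2,mt2),open("pics/c1.pkl","wb"))
E
```

```text
time_s: 37.45
ee_pos: [0.5132, 0.3526, 0.19]
eef_rot: [0.49, 3.097, 0.001]
ft_force: [0.0, -0.7, -0.5]
finger_gap: 0.993
gripper_force: 0.0
t 37.45 tcp [513.2 352.6 190. ] yaw 162.02 zaxis [ 6.e-03 -5.e-04 -1.e+00] F [ 0.  -0.7 -0.5] gap 0.993 grip 0.0
case [227.5, 186.7] 0.71 2848
tray [230.9, 135.7] 0.66
tin [230.7, 218.2] 0.58 312
side [222.4, 319.4] 0.7 1014
wrist (array([-0.1, -1. , 38.6, -4.8]), np.float64(0.979))
side (array([-1.8,  4.6, 35.5, -9.7]), np.float64(0.958))
both (array([ 0.2,  3.3, 32.8, -4.5]), np.float64(0.955))
jar side [174.3, 317.4] 0.81 (array([583.43, 326.48]), np.float64(0.954))
```

The case leans about 36° on the tin, its lower edge at tray x≈1 (wrist IoU 0.98). I'll grip it with the tool tilted to match, then straighten.

```bash
python3 -m handwheel '[[-11,-15,5,0,0,0,85],[-12,-15,5,0,0,0,85],[-11,-14,10,0,0.126,0,85],[0,0,0,0,0.126,0,85],[0,0,0,0,0.126,0,85],[0,0,0,0,0.126,0,85],[0,0,0,0,0.124,0,85],[0,0,0,0,0,0,85]]'; cat >> h.py <<'E'
def loc(x,y,z): 
    a=np.radians(-18.14); return np.array([480+x*np.cos(a)-y*np.sin(a),317+x*np.sin(a)+y*np.cos(a),z])/1e3
def totool(w):
    st=ctrl.get_state(); M=R.from_rotvec(st["eef_rot"]).as_matrix(); print("to go in tool mm",np.round(M.T@(w-np.array(st["ee_pos"]))*1e3,1),"down",np.round(M.T@[0,0,-1],3),"trayx in tool",np.round(M.T@(loc(1,0,0)-loc(0,0,0))*1e3,3))
E
python3 - <<'E'
from h import *
pose(); totool(loc(8.4,.2,36.5))
st=ctrl.get_state(); im=ctrl.grab_frame("wrist"); cv2.imwrite("pics/w_c2.png",im); c=cam("wrist",st)
m,p,s=seg("wrist","case"); print("case",p,s,m.sum()); mt,pt,s_=seg("wrist","tray"); print("tray",s_)
print(trayfit([(m.astype(np.float32),c,1.-(mt&~m))],CASE[0],.480,.317))
E
```

```text
time_s: 38.65
ee_pos: [0.5352, 0.2952, 0.1627]
eef_rot: [-0.408, -2.484, -0.126]
ft_force: [-0.1, -1.2, -0.9]
finger_gap: 0.995
gripper_force: 0.0
t 38.65 tcp [535.2 295.2 162.7] yaw 161.24 zaxis [-0.5591  0.1834 -0.8085] F [-0.1 -1.2 -0.9] gap 0.995 grip 0.0
to go in tool mm [-33.1   4.  131.9] down [-0.588  0.005  0.809] trayx in tool [-0.808  0.007 -0.588]Traceback (most recent call last):
  File "<stdin>", line 4, in <module>
AttributeError: 'NoneType' object has no attribute 'sum'
```

```bash
python3 -m handwheel '[[-16,2,10,0,0,0,85],[-17,2,20,0,0,0,85],[0,0,30,0,0,0,85],[0,0,20,0,0,0,85],[0,0,0,0,0,0,85],[0,0,0,0,0,0,85]]'; python3 - <<'E'
from h import *
pose(); totool(loc(8.4,.2,36.5))
st=ctrl.get_state(); im=ctrl.grab_frame("wrist"); cv2.imwrite("pics/w_c3.png",im); c=cam("wrist",st)
m,p,s=seg("wrist","case")
if m is not None: 
    ys,xs=np.nonzero(m); print("case",p,s,m.sum(),xs.min(),xs.max(),ys.min(),ys.max()); print(trayfit([(m.astype(np.float32),c,1.)],CASE[0],.480,.317))
E
```

```text
time_s: 39.35
ee_pos: [0.5138, 0.3101, 0.085]
eef_rot: [-0.393, -2.492, -0.128]
ft_force: [0.4, 0.1, 0.6]
finger_gap: 0.995
gripper_force: 0.0
t 39.35 tcp [513.8 310.1  85. ] yaw 162.07 zaxis [-0.5549  0.1803 -0.8121] F [0.4 0.1 0.6] gap 0.995 grip 0.0
to go in tool mm [-7.3 -3.7 54.5] down [-0.583 -0.001  0.812] trayx in tool [-0.812 -0.003 -0.583]
case [273.6, 250.6] 0.94 4387 234 304 215 280
(array([ 0.9,  4.7, 31.4,  0.1]), np.float64(0.971))
```

```bash
python3 -m handwheel '[[-4,-2,20,0,0,0,85],[-3,-1,20,0,0,0,85],[0,0,10,0,0,0,85],[0,0,3,0,0,0,75],[0,0,0,0,0,0,65],[0,0,0,0,0,0,55],[0,0,0,0,0,0,48],[0,0,0,0,0,0,42],[0,0,0,0,0,0,36],[0,0,0,0,0,0,30],[0,0,0,0,0,0,30]]'; python3 -m handwheel '[[1.7,0,-2.4,0,0,0,30],[1.7,0,-2.4,0,0,0,30],[1.7,0,-2.4,0,0,0,30],[0,0,0,0,0,0,30]]'; python3 - <<'E'
from h import *
pose(); totool(loc(7.5,.2,45))
st=ctrl.get_state(); im=ctrl.grab_frame("wrist"); cv2.imwrite("pics/w_c4.png",im)
m,p,s=seg("wrist","case"); print("case",p,s,m.sum())
ig=np.zeros((H,W),bool); ig[:, :222]=1; ig[:,334:]=1
f=tiltfit(m,st,CASE[0],[(-40,40),(-15,15),(-3,3),(25,60)],ig); print(f)
M=R.from_rotvec(st["eef_rot"]).as_matrix(); a=np.radians(f[0][0]); print("axis local",(R.from_euler("z",18.14,degrees=True).as_matrix()@M@[-np.sin(a),0,-np.cos(a)]))
E
```

```text
time_s: 40.55
ee_pos: [0.4899, 0.3146, 0.0378]
eef_rot: [-0.397, -2.491, -0.129]
ft_force: [1.0, -0.0, 3.1]
finger_gap: 0.458
gripper_force: 60.8
time_s: 40.95
ee_pos: [0.4893, 0.3145, 0.0462]
eef_rot: [-0.396, -2.491, -0.128]
ft_force: [-0.1, -0.2, -0.7]
finger_gap: 0.459
gripper_force: 60.7
t 40.95 tcp [489.3 314.5  46.2] yaw 161.94 zaxis [-0.5557  0.1817 -0.8113] F [-0.1 -0.2 -0.7] gap 0.459 grip 60.7
to go in tool mm [ 1.  -0.3  2.3] down [-0.585 -0.     0.811] trayx in tool [-0.811 -0.001 -0.585]
case [278.9, 282.7] 0.7 8655
(array([-2.3, -2.1,  0.4, 55.5]), np.float64(0.988))
axis local [5.51636216e-01 3.11277223e-04 8.34084761e-01]
```

```bash
python3 -m handwheel '[[0,0,0,0,-0.117,0,30],[0,0,0,0,-0.117,0,30],[0,0,0,0,-0.117,0,30],[0,0,0,0,-0.117,0,30],[0,0,0,0,-0.117,0,30],[0,0,0,0,0,0,30],[0,0,0,0,0,0,30]]'; python3 - <<'E'
from h import *
pose(); totool(loc(7.5,.2,45))
st=ctrl.get_state(); im=ctrl.grab_frame("wrist"); cv2.imwrite("pics/w_c5.png",im)
m,p,s=seg("wrist","case"); print("case",p,s,m.sum())
ig=np.zeros((H,W),bool); ig[:, :222]=1; ig[:,334:]=1
f=tiltfit(m,st,CASE[0],[(-40,40),(-15,15),(-3,3),(25,60)],ig); print(f)
Z=R.from_euler("z",18.14,degrees=True).as_matrix()
M=R.from_rotvec(st["eef_rot"]).as_matrix(); a=np.radians(f[0][0]); u=np.array([-np.sin(a),0,-np.cos(a)]); b=np.array([f[0][1],f[0][2],-19])-f[0][3]*u
print("axis local",Z@M@u,"bottom local",Z@(M@b+np.array(st["ee_pos"])*1e3-[480,317,0]))
E
```

```text
time_s: 41.75
ee_pos: [0.4888, 0.3145, 0.0462]
eef_rot: [-0.485, -3.063, -0.009]
ft_force: [0.0, 0.4, -0.4]
finger_gap: 0.458
gripper_force: 60.8
t 41.75 tcp [488.8 314.5  46.2] yaw 162.02 zaxis [-0.0391  0.0118 -0.9992] F [ 0.   0.4 -0.4] gap 0.458 grip 60.8
to go in tool mm [ 1.5 -0.2  1.2] down [-0.041  0.001  0.999] trayx in tool [-0.999 -0.003 -0.041]
case [277.4, 284.2] 0.72 8718
(array([-2.1, -2. ,  0.5, 55.4]), np.float64(0.99))
axis local [4.18657561e-03 8.21479325e-04 9.99990899e-01] bottom local [11.63180326  0.87713123  9.6735653 ]
```

```bash
python3 -m handwheel '[[2,0,0,0,0,0,30],[2.5,0,0,0,0,0,30],[0,0,3,0,0,0,30],[0,0,2,0,0,0,30],[0,0,0,0,0,0,30]]'; python3 -m handwheel '[[0,0,1,0,0,0,30],[0,0,1,0,0,0,30],[0,0,0,0,0,0,30]]'; python3 -m handwheel '[[0,0,1,0,0,0,30],[0,0,1,0,0,0,30],[0,0,0,0,0,0,30]]'
```

```text
time_s: 42.35
ee_pos: [0.4847, 0.3154, 0.0405]
eef_rot: [-0.488, -3.063, -0.009]
ft_force: [-0.4, -0.1, -0.6]
finger_gap: 0.457
gripper_force: 60.9
time_s: 42.65
ee_pos: [0.4847, 0.3158, 0.039]
eef_rot: [-0.488, -3.064, -0.009]
ft_force: [-0.0, -0.3, -1.3]
finger_gap: 0.459
gripper_force: 60.9
time_s: 42.95
ee_pos: [0.4846, 0.3158, 0.037]
eef_rot: [-0.488, -3.064, -0.009]
ft_force: [-0.3, -0.5, -0.1]
finger_gap: 0.457
gripper_force: 60.9
```

```bash
python3 -m handwheel '[[0,0,1.5,0,0,0,30],[0,0,0,0,0,0,30]]'; python3 -m handwheel '[[0,0,1,0,0,0,30],[0,0,0,0,0,0,30]]'
```

```text
time_s: 43.15
ee_pos: [0.4847, 0.3159, 0.0368]
eef_rot: [-0.488, -3.064, -0.008]
ft_force: [-1.6, -1.8, 6.4]
finger_gap: 0.456
gripper_force: 61.5
time_s: 43.35
ee_pos: [0.4847, 0.316, 0.0367]
eef_rot: [-0.488, -3.064, -0.007]
ft_force: [-2.3, -3.2, 10.6]
finger_gap: 0.461
gripper_force: 62.3
```

```bash
python3 -m handwheel '[[0,0,-1.5,0,0,0,36],[0,0,0,0,0,0,46],[0,0,0,0,0,0,56],[0,0,0,0,0,0,66],[0,0,-12,0,0,0,70],[0,0,-30,0,-0.02,0,85],[-10,4,-40,0,-0.02,0,85],[-30,14,-25,0,0,0,85],[-30,15,-10,0,0,0,85],[-17,8,0,0,0,0,85],[0,0,0,0,0,0,85]]'; python3 - <<'E'
from h import *
pose(); st=ctrl.get_state(); im=ctrl.grab_frame("wrist"); cv2.imwrite("pics/w_j1.png",im); c=cam("wrist",st)
m,p,s=seg("wrist","jar"); M=R.from_rotvec(st["eef_rot"]).as_matrix()
if m is not None: f=fit(JAR,0,[(m,c)],(.58,.328,0),True); print("jar",p,s,f,"in tool",M.T@(np.r_[f[0]/1e3,.027]-st["ee_pos"])*1e3)
m,p,s=seg("wrist","case")
if m is not None: print("case",p,s,trayfit([(m.astype(np.float32),c,1.)],CASE[0],.480,.317))
m,p,s=seg("wrist","tin"); 
if m is not None: print("tin",p,s,m.sum())
E
```

```text
time_s: 44.45
ee_pos: [0.5862, 0.3264, 0.1544]
eef_rot: [0.5, 3.098, 0.004]
ft_force: [-0.8, -0.1, -0.8]
finger_gap: 0.996
gripper_force: 0.0
t 44.45 tcp [586.2 326.4 154.4] yaw 161.66 zaxis [ 0.0035  0.0017 -1.    ] F [-0.8 -0.1 -0.8] gap 0.996 grip 0.0
jar [276.0, 199.7] 0.87 (array([580.58, 328.78]), np.float64(0.965)) in tool [6.45304743e+00 9.54528042e-02 1.27349444e+02]
case [218.5, 86.3] 0.7 (array([ 1.6, 16.8,  0.8, -0.1]), np.float64(0.977))
tin [222.0, 127.4] 0.88 1956
```

```bash
python3 -m handwheel '[[3,0,30,0,0,0,85],[3,0,35,0,0,0,85],[0,0,30,0,0,0,85],[0,0,20,0,0,0,85],[0,0,11,0,0,0,80],[0,0,0,0,0,0,65],[0,0,0,0,0,0,55],[0,0,0,0,0,0,47]]'; python3 -m handwheel '[[0,0,0,0,0,0,41],[0,0,0,0,0,0,36],[0,0,0,0,0,0,30],[0,0,0,0,0,0,28],[0,0,0,0,0,0,28]]';  python3 -m handwheel '[[0,0,-5,0,0,0,28],[0,0,-15,0,0,0,28],[0,0,-25,0,0,0,28],[0,0,-20,0,0,0,28],[0,0,0,0,0,0,28]]'; python3 - <<'E'
from h import *
pose(); st=ctrl.get_state(); im=ctrl.grab_frame("wrist"); cv2.imwrite("pics/w_j2.png",im)
m,p,s=seg("wrist","jar"); f=tiltfit(m,st,JAR[0],[(-80,40),(-10,20),(-3,3),(25,60)]); print(p,s,m.sum(),f)
go(loc(-28.6+f[0][1],0.3,102),161.86,6)
E
```

```text
time_s: 45.45
ee_pos: [0.578, 0.3301, 0.0289]
eef_rot: [0.494, 3.1, 0.004]
ft_force: [0.5, 0.6, 0.1]
finger_gap: 0.555
gripper_force: 0.0
time_s: 45.95
ee_pos: [0.5779, 0.3297, 0.0287]
eef_rot: [0.494, 3.1, 0.002]
ft_force: [-0.3, -0.0, 6.4]
finger_gap: 0.427
gripper_force: 59.7
time_s: 46.45
ee_pos: [0.579, 0.3311, 0.0965]
eef_rot: [0.493, 3.097, 0.008]
ft_force: [0.1, -0.6, -0.2]
finger_gap: 0.429
gripper_force: 60.0
t 46.45 tcp [579.  331.1  96.5] yaw 161.91 zaxis [ 0.0067  0.0043 -1.    ] F [ 0.1 -0.6 -0.2] gap 0.429 grip 60.0
[279.0, 290.9] 0.68 9184 (array([ 0.2, -4.3,  0.5, 50.2]), np.float64(0.978))
total mm [-128.2   -1.5    9.3] turn/row [0.0001 0.0002 0.0001]
[20.2, -6.9, -1.6] [20.2, -6.9, -1.6] [20.2, -6.9, -1.6] [20.2, -6.9, -1.6] [20.2, -6.9, -1.6] [20.2, -6.9, -1.6]
```

```bash
python3 -m handwheel '[[0,0,-18,0,0,0,28],[12,-4,-8,0,0,0,28],[20,-7,0,0,0,0,28],[24,-8,0,0,0,0,28],[24,-8,0,0,0,0,28],[22,-8,0,0,0,0,28],[12,-4,0,0,0,0,28],[6,-2,0,0,0,0,28],[0,0,0,0,0,0,28],[0,0,0,0,0,0,28]]'; python3 - <<'E'
from h import *
pose(); totool(loc(-31.6,0.1,50))
st=ctrl.get_state(); im=ctrl.grab_frame("wrist"); cv2.imwrite("pics/w_j3.png",im); c=cam("wrist",st)
m,p,s=seg("wrist","jar"); f=tiltfit(m,st,JAR[0],[(-80,40),(-10,20),(-3,3),(25,60)]); print(p,s,m.sum(),f)
E
```

```text
time_s: 47.55
ee_pos: [0.4512, 0.3271, 0.1182]
eef_rot: [0.496, 3.101, 0.001]
ft_force: [-0.3, 0.2, -0.5]
finger_gap: 0.424
gripper_force: 60.1
t 47.55 tcp [451.2 327.1 118.2] yaw 161.84 zaxis [ 1.4e-03  4.0e-04 -1.0e+00] F [-0.3  0.2 -0.5] gap 0.424 grip 60.1
to go in tool mm [ 1.2 -0.6 68.2] down [ 0.001 -0.001  1.   ] trayx in tool [-1.     0.     0.001]
[276.8, 294.1] 0.78 8952 (array([-1. , -4.3,  0.3, 50.8]), np.float64(0.985))
```

```bash
python3 -m handwheel '[[1,0,20,0,0,0,28],[0,0,30,0,0,0,28],[0,0,15,0,0,0,28],[0,0,8,0,0,0,28],[0,0,4,0,0,0,28],[0,0,0,0,0,0,28]]';python3 -m handwheel '[[0,0,2,0,0,0,28],[0,0,1.5,0,0,0,28],[0,0,0,0,0,0,28]]'; python3 -m handwheel '[[0,0,1.5,0,0,0,28],[0,0,0,0,0,0,28]]'
```

```text
time_s: 48.25
ee_pos: [0.4493, 0.3278, 0.041]
eef_rot: [0.494, 3.102, 0.001]
ft_force: [-0.2, 0.3, -0.3]
finger_gap: 0.431
gripper_force: 60.1
time_s: 48.55
ee_pos: [0.4493, 0.3277, 0.0378]
eef_rot: [0.494, 3.102, 0.001]
ft_force: [-0.8, -0.1, -0.2]
finger_gap: 0.429
gripper_force: 60.1
time_s: 48.75
ee_pos: [0.449, 0.3275, 0.0359]
eef_rot: [0.494, 3.102, -0.0]
ft_force: [-0.2, -0.2, -1.4]
finger_gap: 0.428
gripper_force: 60.1
```

```bash
python3 -m handwheel '[[0,0,1.5,0,0,0,28],[0,0,1,0,0,0,28],[0,0,0,0,0,0,28]]'; python3 -m handwheel '[[0,0,1,0,0,0,28],[0,0,0,0,0,0,28]]'
```

```text
time_s: 49.05
ee_pos: [0.4491, 0.3275, 0.0337]
eef_rot: [0.494, 3.102, -0.001]
ft_force: [-0.7, -0.8, 2.3]
finger_gap: 0.423
gripper_force: 60.4
time_s: 49.25
ee_pos: [0.4491, 0.3276, 0.0337]
eef_rot: [0.494, 3.102, -0.002]
ft_force: [-1.4, -3.0, 9.0]
finger_gap: 0.427
gripper_force: 61.1
```

```bash
python3 -m handwheel '[[0,0,-0.7,0,0,0,34],[0,0,0,0,0,0,42],[0,0,0,0,0,0,54],[0,0,0,0,0,0,64],[0,0,-12,0,0,0,66],[0,0,-30,0,0,0,85],[0,0,-45,0,0,0,85],[0,0,-45,0,0,0,85],[0,0,-40,0,0,0,85]]'; python3 - <<'E'
from h import *
pose(); st=ctrl.get_state(); im=ctrl.grab_frame("wrist"); cv2.imwrite("pics/w_k1.png",im); c=cam("wrist",st)
m,p,s=seg("wrist","jar"); Z=R.from_euler("z",18.14,degrees=True).as_matrix()
if m is not None: f=fit(JAR,.005,[(m,c)],(.453,.326,0),True); print("jar",s,f,"local",(Z@np.r_[f[0]-[480,317],0])[:2])
m2,p,s=seg("wrist","case")
if m2 is not None: print("case",s,trayfit([(m2.astype(np.float32),c,1.-m)],CASE[0],.480,.317))
M=R.from_rotvec(st["eef_rot"]); E=np.array(st["ee_pos"])
go([.437,-.302,.20],27,18)
E
```

```text
time_s: 50.15
ee_pos: [0.4489, 0.3282, 0.208]
eef_rot: [0.492, 3.101, 0.002]
ft_force: [0.8, 1.0, 1.4]
finger_gap: 0.994
gripper_force: 0.0
t 50.15 tcp [448.9 328.2 208. ] yaw 161.95 zaxis [ 0.0015  0.0011 -1.    ] F [0.8 1.  1.4] gap 0.994 grip 0.0
jar 0.63 (array([452.7 , 326.91]), np.float64(0.887)) local [-29.02853077   0.91787886]
case 0.6 (array([ 0.7, 22.3, -5.9, -0.2]), np.float64(0.966))
total mm [ -13.7 -631.8   -9.5] turn/row [ 0.0005 -0.0002  0.1308]
[-10.2, -33.6, 0.4] [-14.5, -32.0, 0.4] [-18.5, -29.8, 0.4] [-22.2, -27.2, 0.4] [-25.6, -24.0, 0.5] [-28.5, -20.5, 0.5] [-30.9, -16.6, 0.5] [-32.8, -12.4, 0.5] [-34.2, -8.0, 0.5] [-34.9, -3.5, 0.5] [-35.1, 1.1, 0.5] [-34.6, 5.7, 0.6] [-33.6, 10.1, 0.6] [-32.0, 14.4, 0.6] [-29.8, 18.5, 0.6] [-27.2, 22.2, 0.6] [-24.1, 25.6, 0.5] [-20.5, 28.5, 0.5]
```

```bash
python3 - <<'E'
from h import *
im=cv2.imread("pics/w_k1.png"); s0=ctrl.grab_frame("side"); cv2.imwrite("pics/side_k1.png",s0)
a=cv2.resize(im[100:300,180:380],(400,400),interpolation=cv2.INTER_CUBIC); b=cv2.resize(s0[270:390,170:290],(400,400),interpolation=cv2.INTER_CUBIC)
cv2.imwrite("pics/k1.png",np.hstack([a,b]))
E
```

```text
(no output)
```

View pics/k1.png

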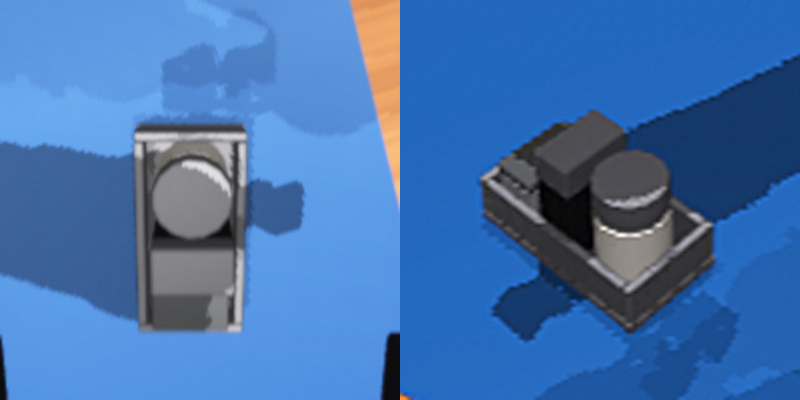

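The last picture shows jar (195,200), case (190,270) and tin (195,310) standing upright in one row in the tray. Now the cell.

```bash
python3 -m handwheel '[[-10,-33,0,0,0,0.131,85],[-14,-32,0,0,0,0.131,85],[-18,-30,0,0,0,0.131,85],[-22,-27,0,0,0,0.131,85],[-25,-24,0,0,0,0.131,85],[-28,-20,0,0,0,0.131,85],[-31,-17,0,0,0,0.131,85],[-33,-12,0,0,0,0.131,85],[-34,-8,0,0,0,0.131,85],[-35,-3,0,0,0,0.131,85],[-35,1,0,0,0,0.131,85],[-35,6,0,0,0,0.131,85]]'; python3 -m handwheel '[[-34,10,3,0,0,0.131,85],[-32,14,5,0,0,0.131,85],[-30,18,8,0,0,0.131,85],[-27,22,8,0,0,0.131,85],[-24,26,8,0,0,0.131,85],[-20,28,5,0,0,0.131,85],[0,0,0,0,0,0,85],[0,0,0,0,0,0,85]]'; python3 - <<'E'
from h import *
import pickle
pose(); st=ctrl.get_state(); im=ctrl.grab_frame("wrist"); cv2.imwrite("pics/w_q1.png",im); c=cam("wrist",st)
mc,p,s=seg("wrist","cell"); print("cell",p,s,None if mc is None else mc.sum())
if mc is not None: print(fit(CELL,.006,[(mc,c)],(.4428,-.3146,27)))
mr,p,s=seg("wrist","rack"); mv,pv,sv=seg("wrist","vial"); print("rack",p,s,"vial",pv,sv)
ig=np.zeros((H,W),bool)
for x in (mc,mv):
    if x is not None: ig|=x
f=fit(RACK,0,[(mr,c,ig)],(.4695,-.3008,27)); a=np.radians(f[0][2]); print("rack",f,"->cell",f[0][:2]-30*np.array([np.cos(a),np.sin(a)]))
pickle.dump((st,mc,mr,mv),open("pics/q1.pkl","wb"))
E
```

```text
time_s: 51.55
ee_pos: [0.4369, -0.0929, 0.2035]
eef_rot: [-2.547, -1.835, 0.003]
ft_force: [-0.2, -0.1, -0.6]
finger_gap: 0.998
gripper_force: 0.0
time_s: 52.35
ee_pos: [0.4313, -0.3014, 0.1662]
eef_rot: [-3.053, -0.725, 0.004]
ft_force: [-0.2, 0.7, -0.2]
finger_gap: 0.991
gripper_force: 0.0
t 52.35 tcp [ 431.3 -301.4  166.2] yaw 26.73 zaxis [-0.003   0.0027 -1.    ] F [-0.2  0.7 -0.2] gap 0.991 grip 0.0
cell [298.2, 194.7] 0.7 924
(array([ 443.6 , -313.52,   31.32]), np.float64(0.877))
rack [293.9, 149.4] 0.83 vial [297.1, 115.5] 0.76
rack (array([ 469.55, -300.69,   27.54]), np.float64(0.968)) ->cell [ 442.94935233 -314.56103253]
```

```bash
python3 -m handwheel '[[2,8,25,0,0,-0.014,85],[3,9,25,0,0,0,85],[0,0,20,0,0,0,85],[0,0,5,0,0,0,85],[0,0,0,0,0,0,85],[0,0,0,0,0,0,85],[0,0,0,0,0,0,85]]'; python3 - <<'E'
from h import *
for k in range(2):
    pose(); st=ctrl.get_state(); im=ctrl.grab_frame("wrist"); cv2.imwrite(f"pics/w_q2{k}.png",im); c=cam("wrist",st); M=R.from_rotvec(st["eef_rot"]).as_matrix()
    mc,p,s=seg("wrist","cell"); mr,_,_=seg("wrist","rack"); mv,_,_=seg("wrist","vial")
    f=fit(CELL,.006,[(mc,c)],(.443,-.3143,27.5)); print("cell",s,f,"tool",M.T@(np.r_[f[0][:2]/1e3,.024]-st["ee_pos"])*1e3)
    ig=mc|(mv if mv is not None else False)
    f=fit(RACK,0,[(mr,c,ig)],(.4695,-.3007,27.5)); a=np.radians(f[0][2]); q=f[0][:2]-30*np.array([np.cos(a),np.sin(a)]); print("rack",f,"cell",q,"tool",M.T@(np.r_[q/1e3,.024]-st["ee_pos"])*1e3)
E
```

```text
time_s: 53.25
ee_pos: [0.4462, -0.3147, 0.0946]
eef_rot: [3.048, 0.75, 0.003]
ft_force: [-0.2, 0.8, 0.9]
finger_gap: 0.991
gripper_force: 0.0
t 53.25 tcp [ 446.2 -314.7   94.6] yaw 27.64 zaxis [ 0.0025 -0.0017 -1.    ] F [-0.2  0.8  0.9] gap 0.991 grip 0.0
cell 0.59 (array([ 443.75, -314.18,   26.81]), np.float64(0.921)) tool [-2.0216017  -1.8009487  70.62160358]
rack (array([ 469.87, -300.64,   27.45]), np.float64(0.967)) cell [ 443.24759659 -314.46923124] tool [-2.60084714 -1.77775306 70.62084519]
t 53.45 tcp [ 445.6 -314.7   93.9] yaw 27.61 zaxis [ 0.0014 -0.001  -1.    ] F [ 0.  -0.4  0.7] gap 0.996 grip 0.0
cell 0.65 (array([ 444.13, -313.98,   28.03]), np.float64(0.878)) tool [-1.00635383 -1.40408604 69.94218236]
rack (array([ 470.15, -300.4 ,   27.81]), np.float64(0.976)) cell [ 443.61501314 -314.39623065] tool [-1.65558775 -1.27387609 69.94187501]
```

```bash
python3 -m handwheel '[[-1,-1,20,0,0,0,85],[-0.8,-0.6,25,0,0,0,80],[0,0,17,0,0,0,70],[0,0,8,0,0,0,60],[0,0,0,0,0,0,50],[0,0,0,0,0,0,40],[0,0,0,0,0,0,30],[0,0,0,0,0,0,24],[0,0,0,0,0,0,20],[0,0,0,0,0,0,17],[0,0,0,0,0,0,12],[0,0,0,0,0,0,12]]'; python3 - <<'E'
from h import *
pose()
E
```

```text
time_s: 54.85
ee_pos: [0.4435, -0.3142, 0.0239]
eef_rot: [3.05, 0.749, 0.002]
ft_force: [-1.1, -0.5, 6.4]
finger_gap: 0.202
gripper_force: 59.1
t 54.85 tcp [ 443.5 -314.2   23.9] yaw 27.61 zaxis [ 1.3e-03 -9.0e-04 -1.0e+00] F [-1.1 -0.5  6.4] gap 0.202 grip 59.1
```

```bash
python3 -m handwheel '[[0,0,-5,0,0,0,12],[0,0,-8,0,0,0,12],[0,0,-12,0,0,0,12],[0,0,-25,0,0,0,12],[0,0,-40,0,0,0,12],[0,0,-40,0,0,0,12],[0,0,-15,0,0,0,12]]'; python3 - <<'E'
from h import *
import pickle
pose()
vs=[]
for n in("test","case"):
    st,ms=pickle.load(open(f"pics/{n}.pkl","rb")); u=ms["tester"].copy()
    for q in("jar","case"): u|=ms[q]
    u=cv2.morphologyEx(u.astype(np.uint8),cv2.MORPH_CLOSE,np.ones((5,5)))>0
    ig=np.zeros((H,W),bool); ig[:6]=1; ig[320:]=1
    v=(u,cam("wrist",st),ig); vs.append(v); print(n,fit(TESTER,0,[v],(.646,.004,76.7)))
print("both",fit(TESTER,0,vs,(.646,.004,76.7)))
go([.6464,.0036,.17],76.9,12)
E
```

```text
time_s: 55.55
ee_pos: [0.4451, -0.3145, 0.1731]
eef_rot: [3.045, 0.749, 0.008]
ft_force: [0.8, 0.1, -0.4]
finger_gap: 0.202
gripper_force: 59.0
t 55.55 tcp [ 445.1 -314.5  173.1] yaw 27.64 zaxis [ 0.0062 -0.004  -1.    ] F [ 0.8  0.1 -0.4] gap 0.202 grip 59.0
test (array([645.97,   3.69,  76.64]), np.float64(0.983))
case (array([645.92,   5.3 ,  76.63]), np.float64(0.983))
both (array([645.94,   4.5 ,  76.61]), np.float64(0.982))
total mm [201.3 318.1  -3.1] turn/row [ 0.0006 -0.0001 -0.0716]
[27.2, -15.7, 0.3] [28.2, -13.7, 0.3] [29.1, -11.7, 0.3] [29.9, -9.6, 0.3] [30.5, -7.4, 0.3] [30.9, -5.2, 0.3] [31.2, -3.0, 0.3] [31.4, -0.7, 0.3] [31.3, 1.5, 0.3] [31.1, 3.8, 0.3] [30.8, 6.0, 0.3] [30.3, 8.2, 0.3]
```

```bash
python3 -m handwheel '[[27,-16,0,0,0,-0.071,12],[28,-14,0,0,0,-0.071,12],[29,-12,0,0,0,-0.071,12],[30,-9,0,0,0,-0.071,12],[30,-7,0,0,0,-0.071,12],[31,-5,0,0,0,-0.071,12],[31,-3,0,0,0,-0.071,12],[31,-1,0,0,0,-0.071,12],[31,2,0,0,0,-0.071,12],[31,4,0,0,0,-0.071,12],[31,6,0,0,0,-0.071,12],[30,8,0,0,0,-0.071,12]]'; python3 -m handwheel '[[0,0,0,0,0,0,12],[0,0,0,0,0,0,12],[0,0,0,0,0,0,12]]'; python3 - <<'E'
from h import *
import pickle
pose(); st=ctrl.get_state(); im=ctrl.grab_frame("wrist"); cv2.imwrite("pics/w_b1.png",im); c=cam("wrist",st)
mc,p,s=seg("wrist","cell"); mt,pt,s_=seg("wrist","tester"); print("cell",p,s,None if mc is None else mc.sum(),"tester",pt,s_,mt.sum())
if mc is not None:
    ig=np.zeros((H,W),bool); print("cell held tilt,x,y,h",tiltfit(mc,st,CELL[0],[(-25,25),(-8,8),(-3,3),(25,48)]))
pickle.dump((st,mc,mt),open("pics/b1.pkl","wb"))
go([.6459,.0045,.056],76.6,8)
E
```

```text
time_s: 56.75
ee_pos: [0.644, 0.0031, 0.1674]
eef_rot: [-2.464, -1.946, 0.003]
ft_force: [0.6, 0.4, -1.2]
finger_gap: 0.201
gripper_force: 59.0
time_s: 57.05
ee_pos: [0.6435, 0.0003, 0.1674]
eef_rot: [-2.47, -1.941, 0.004]
ft_force: [0.0, 0.2, -0.5]
finger_gap: 0.2
gripper_force: 59.0
t 57.05 tcp [6.435e+02 3.000e-01 1.674e+02] yaw 76.32 zaxis [-0.0019 -0.0015 -1.    ] F [ 0.   0.2 -0.5] gap 0.2 grip 59.0
cell [278.7, 288.2] 0.69 4321 tester [275.6, 132.8] 0.6 25617
cell held tilt,x,y,h (array([-1.3, -2.9,  0.2, 43.2]), np.float64(0.982))
total mm [   1.9    4.7 -111.9] turn/row [-0.      0.0002 -0.0007]
[0.6, 0.1, 14.0] [0.6, 0.1, 14.0] [0.6, 0.1, 14.0] [0.6, 0.1, 14.0] [0.6, 0.1, 14.0] [0.6, 0.1, 14.0] [0.6, 0.1, 14.0] [0.6, 0.1, 14.0]
```

```bash
python3 -m handwheel '[[1,0,15,0,0,0,12],[1,0,22,0,0,0,12],[1,0,25,0,0,0,12],[1,0,22,0,0,0,12],[1,0,15,0,0,0,12],[0,1,8,0,0,0,12],[0,0,4,0,0,0,12],[0,0,0,0,0,0,12],[0,0,0,0,0,0,12],[0,0,0,0,0,0,12]]'; python3 - <<'E'
from h import *
import pickle
pose(); st=ctrl.get_state(); im=ctrl.grab_frame("wrist"); cv2.imwrite("pics/w_b2.png",im); c=cam("wrist",st)
mc,p,s=seg("wrist","cell"); mt,pt,s_=seg("wrist","tester"); print("cell",p,s,None if mc is None else mc.sum(),"tester",pt,s_,mt.sum())
print("held",tiltfit(mc,st,CELL[0],[(-25,25),(-8,8),(-3,3),(25,48)]))
s0=ctrl.grab_frame("side"); cs=cam("side"); cv2.imwrite("pics/s_b2.png",s0)
m2,p2,s2=seg("side","cell"); t2,pt2,st2=seg("side","tester"); print("side",p2,s2,None if m2 is None else m2.sum(),pt2,st2)
t0=ctrl.grab_frame("top"); cv2.imwrite("pics/t_b2.png",t0)
pickle.dump((st,mc,mt,m2,t2),open("pics/b2.pkl","wb"))
bp=[[.6459,.0045,.062]]; print("beam px side",proj(bp,cs))
rows=np.nonzero(mt.any(1))[0]; print("tester rows",rows.min(),rows.max())
go([.6459,.0045,.056],76.6,2)
E
```

```text
time_s: 58.2
ee_pos: [0.6478, 0.0066, 0.0584]
eef_rot: [2.467, 1.942, 0.003]
ft_force: [0.5, -0.3, -0.8]
finger_gap: 0.201
gripper_force: 59.0
t 58.2 tcp [647.8   6.6  58.4] yaw 76.42 zaxis [ 2.5e-03 -1.0e-04 -1.0e+00] F [ 0.5 -0.3 -0.8] gap 0.201 grip 59.0
cell [487.2, 121.2] 0.7 13529 tester [269.1, 125.3] 0.89 43670
held (array([15.8, -0.9, -2.3, 32.1]), np.float64(0.0))
side [229.7, 210.3] 0.64 154 [228.5, 223.4] 0.68
beam px side [[231.72202146 209.09286706]]
tester rows 0 371
total mm [-1.  -2.  -1.4] turn/row [ 0.0003 -0.     -0.0016]
[-1.1, -0.2, 0.7] [-1.1, -0.2, 0.7]
```

```bash
python3 - <<'E'
from h import *
import pickle
st,mc,mt,m2,t2=pickle.load(open("pics/b2.pkl","rb")); c=cam("wrist",st); cs=cam("side")
ig=np.zeros((H,W),bool); ig[185:]=1; ig[:4]=1
print("tester in wrist b2",fit(TESTER,0,[(mt,c,ig)],(.646,.0045,76.6)))
stb,mcb,mtb=pickle.load(open("pics/b1.pkl","rb")); ig1=np.zeros((H,W),bool); ig1[215:]=1; ig1[:4]=1
print("tester in wrist b1",fit(TESTER,0,[(mtb,cam("wrist",stb),ig1)],(.646,.0045,76.6)))
# side: clean tester mask from the start image, and now
m0=np.load("pics/side_tester.npy")|np.load("pics/side_jar.npy")|np.load("pics/side_case.npy")
print("tester side0",fit(TESTER,0,[(m0,cs)],(.646,.0045,76.6)))
ys,xs=np.nonzero(m2); print("cell side px",xs.min(),xs.max(),ys.min(),ys.max())
for z in(.038,.0405): print(fit(CELL,z,[(m2,cs)],(.646,.0045,76.6),True))
for p in ([.6459,.0045,76.6],[.6478,.0066,76.4]):
    r=render(CELL,p,.0405,cs)>.5; yy,xx=np.nonzero(r); print("pred px",xx.min(),xx.max(),yy.min(),yy.max(),r.sum())
E
```

```text
tester in wrist b2 (array([648.17,   8.59,  76.89]), np.float64(0.958))
tester in wrist b1 (array([644.54,  -4.68,  76.62]), np.float64(0.978))
tester side0 (array([649.61,  -6.62,  77.99]), np.float64(0.874))
cell side px 223 235 198 219
(array([653.44,   1.16]), np.float64(0.504))
(array([651.29,   8.51]), np.float64(0.496))
pred px 224 239 196 220 303
pred px 223 238 197 220 306
```

```bash
python3 - <<'E'
from h import *
import pickle
st=pickle.load(open("pics/b2.pkl","rb"))[0]; im=cv2.imread("pics/w_b2.png"); g=cv2.cvtColor(im,cv2.COLOR_BGR2GRAY)
c=cam("wrist",st); T=ctrl.camera_info("wrist")["tool_from_camera"]; ct=(c[0],c[1],c[2],T)
def prof(xs,y,z):
    P=np.c_[xs,np.full(len(xs),y),np.full(len(xs),z)]/1e3; q=proj(P,ct)
    v=cv2.remap(g,q[:,0].astype(np.float32)[None],q[:,1].astype(np.float32)[None],cv2.INTER_LINEAR)[0]
    print("y",y,"rows",np.round(q[[0,-1],1])," ".join(f"{int(x)}:{a}" for x,a in zip(xs,v)))
for y in(-6,0,6): prof(np.arange(50,112,2.),y,-21.6)
for y in(-4,0,4): prof(np.arange(-24,30,2.),y,-30)
# lateral: barrel edges at x=82
P=np.arange(-34,35,2.); 
for x in(80,86):
    q=proj(np.c_[np.full(len(P),x),P,np.full(len(P),-3.6)]/1e3,ct); v=cv2.remap(g,q[:,0].astype(np.float32)[None],q[:,1].astype(np.float32)[None],cv2.INTER_LINEAR)[0]
    print("lat x",x," ".join(f"{int(a)}:{b}" for a,b in zip(P,v)))
E
```

```text
y -6 rows [180.  -1.] 50:140 52:140 54:140 56:141 58:139 60:140 62:142 64:142 66:204 68:253 70:253 72:253 74:253 76:253 78:253 80:26 82:49 84:71 86:69 88:68 90:68 92:67 94:67 96:64 98:63 100:63 102:62 104:61 106:61 108:59 110:0
y 0 rows [180.  -1.] 50:144 52:144 54:144 56:144 58:145 60:146 62:146 64:146 66:223 68:255 70:255 72:255 74:255 76:255 78:255 80:38 82:62 84:72 86:71 88:70 90:68 92:66 94:66 96:67 98:65 100:65 102:62 104:62 106:61 108:60 110:0
y 6 rows [180.  -1.] 50:140 52:141 54:140 56:140 58:140 60:141 62:143 64:163 66:205 68:252 70:254 72:255 74:255 76:255 78:255 80:30 82:59 84:72 86:71 88:71 90:69 92:68 94:68 96:66 98:64 100:65 102:64 104:63 106:62 108:61 110:0
y -4 rows [357. 242.] -24:59 -22:58 -20:71 -18:71 -16:71 -14:71 -12:230 -10:186 -8:186 -6:187 -4:187 -2:186 0:187 2:187 4:188 6:188 8:187 10:188 12:189 14:153 16:242 18:138 20:137 22:138 24:139 26:137 28:137
y 0 rows [357. 242.] -24:59 -22:60 -20:70 -18:71 -16:71 -14:70 -12:233 -10:189 -8:186 -6:187 -4:187 -2:187 0:187 2:187 4:188 6:188 8:188 10:189 12:188 14:152 16:242 18:137 20:138 22:137 24:138 26:141 28:140
y 4 rows [357. 242.] -24:62 -22:67 -20:70 -18:70 -16:70 -14:71 -12:233 -10:229 -8:186 -6:187 -4:187 -2:186 0:187 2:186 4:189 6:188 8:188 10:188 12:188 14:153 16:242 18:137 20:138 22:139 24:140 26:140 28:140
lat x 80 -34:139 -32:125 -30:86 -28:36 -26:17 -24:14 -22:14 -20:14 -18:31 -16:35 -14:51 -12:113 -10:129 -8:160 -6:106 -4:177 -2:222 0:224 2:224 4:162 6:189 8:167 10:161 12:102 14:62 16:40 18:15 20:14 22:15 24:17 26:54 28:120 30:167 32:118 34:163
lat x 86 -34:136 -32:39 -30:58 -28:58 -26:60 -24:59 -22:58 -20:59 -18:59 -16:58 -14:59 -12:59 -10:59 -8:71 -6:69 -4:70 -2:71 0:71 2:72 4:72 6:71 8:71 10:72 12:72 14:73 16:72 18:72 20:73 22:74 24:74 26:74 28:74 30:50 32:117 34:163
```

```bash
python3 - <<'E'
from h import *
import pickle
L=lambda n:pickle.load(open(f"pics/{n}.pkl","rb"))[0]
a=np.radians(76.6); X=np.array([np.cos(a),np.sin(a),0]); Y=np.array([-np.sin(a),np.cos(a),0]); O=np.array([.6459,.0045,0])
for n,f in(("test","w_test"),("case","w_case"),("jar","w_jar"),("b1","w_b1"),("b2","w_b2")):
    st=L(n); g=cv2.cvtColor(cv2.imread(f"pics/{f}.png"),cv2.COLOR_BGR2GRAY); c=cam("wrist",st)
    print(n,"tcp along",round(float((np.array(st["ee_pos"])-O)@X)*1e3,1))
    for lo,hi in((-104,-50),(50,104)):
        xs=np.arange(lo,hi+1,2.); P=O+xs[:,None]/1e3*X+[0,0,.080]; q=proj(P,c).astype(np.float32)
        v=cv2.remap(g,q[:,0][None],q[:,1][None],cv2.INTER_LINEAR)[0]
        print("  rows",np.round(q[[0,-1],1])," ".join(f"{int(x)}:{b}" for x,b in zip(xs,v)))
E
```

```text
test tcp along -85.2
  rows [192. 147.] -104:178 -102:137 -100:196 -98:220 -96:183 -94:186 -92:210 -90:210 -88:210 -86:210 -84:222 -82:236 -80:152 -78:109 -76:88 -74:57 -72:76 -70:108 -68:111 -66:111 -64:110 -62:111 -60:113 -58:124 -56:139 -54:204 -52:220 -50:222
  rows [53. -5.] 50:125 52:125 54:78 56:68 58:67 60:68 62:78 64:86 66:112 68:199 70:252 72:253 74:253 76:253 78:253 80:250 82:128 84:40 86:59 88:59 90:59 92:59 94:58 96:57 98:57 100:50 102:0 104:0
case tcp along -47.1
  rows [270. 210.] -104:99 -102:143 -100:226 -98:223 -96:169 -94:176 -92:215 -90:217 -88:217 -86:218 -84:217 -82:201 -80:118 -78:150 -76:111 -74:113 -72:113 -70:113 -68:82 -66:52 -64:50 -62:52 -60:51 -58:52 -56:51 -54:58 -52:111 -50:118
  rows [79. -6.] 50:124 52:124 54:133 56:135 58:83 60:73 62:72 64:88 66:96 68:172 70:254 72:254 74:254 76:254 78:254 80:254 82:165 84:39 86:62 88:64 90:64 92:63 94:62 96:62 98:61 100:60 102:0 104:0
jar tcp along 31.8
  rows [346. 296.] -104:142 -102:249 -100:255 -98:253 -96:216 -94:232 -92:255 -90:255 -88:255 -86:255 -84:255 -82:254 -80:160 -78:134 -76:146 -74:122 -72:121 -70:12
[... 478 characters left out ...]
-66:186 -64:185 -62:186 -60:186 -58:186 -56:181 -54:141 -52:197 -50:240
  rows [141.  57.] 50:140 52:141 54:141 56:141 58:142 60:141 62:142 64:140 66:112 68:173 70:255 72:255 74:255 76:255 78:255 80:255 82:192 84:57 86:79 88:78 90:78 92:77 94:76 96:76 98:76 100:75 102:74 104:74
b2 tcp along 2.5
  rows [476. 394.] -104:0 -102:0 -100:0 -98:0 -96:0 -94:0 -92:0 -90:0 -88:0 -86:0 -84:0 -82:0 -80:0 -78:0 -76:0 -74:0 -72:0 -70:0 -68:0 -66:0 -64:22 -62:23 -60:22 -58:22 -56:22 -54:21 -52:22 -50:22
  rows [186.  28.] 50:139 52:140 54:140 56:141 58:142 60:142 62:141 64:143 66:143 68:144 70:255 72:255 74:255 76:255 78:255 80:255 82:163 84:53 86:71 88:71 90:70 92:69 94:67 96:66 98:66 100:64 102:63 104:63
```

The lens faces measured in five images sit at −81 and +68.5 mm from my fitted centre. That is 149.5 mm apart, so the scale is right, but the true middle lies about 6 mm toward the lamp. I'll shift by (−9, −1, +2) mm in tool axes.

```bash
python3 -m handwheel '[[-3,-0.5,1,0,0,-0.005,12],[-3,-0.5,1,0,0,0,12],[-3,0,0,0,0,0,12],[0,0,0,0,0,0,12],[0,0,0,0,0,0,12],[0,0,0,0,0,0,12]]'; python3 - <<'E'
from h import *
pose(); st=ctrl.get_state(); im=ctrl.grab_frame("wrist"); cv2.imwrite("pics/w_b3.png",im); g=cv2.cvtColor(im,cv2.COLOR_BGR2GRAY)
c=cam("wrist",st); T=ctrl.camera_info("wrist")["tool_from_camera"]; ct=(c[0],c[1],c[2],T)
def prof(P):
    q=proj(P/1e3,ct).astype(np.float32); return cv2.remap(g,q[:,0][None],q[:,1][None],cv2.INTER_LINEAR)[0]
xs=np.arange(66,96,1.); v=prof(np.c_[xs,0*xs,0*xs-24]); print("face",*[f"{int(x)}:{b}" for x,b in zip(xs,v)])
ys=np.arange(-40,41,1.)
for x,z,n in((95,-28,"head top"),(84,-6,"barrel")): v=prof(np.c_[0*ys+x,ys,0*ys+z]); print(n,*[f"{int(a)}:{b}" for a,b in zip(ys,v)])
v=prof(np.c_[0*ys,ys,0*ys-30]); print("cell lat",*[f"{int(a)}:{b}" for a,b in zip(ys,v) if abs(a)<16])
for n in range(3):
    m,p,s=seg("wrist","cell",n)
    if m is not None: print(n,p,s,m.sum())
print("beam target tcp 644.5 -1.5 55.9")
E
```

```text
time_s: 59.15
ee_pos: [0.6438, -0.0019, 0.0552]
eef_rot: [2.463, 1.949, 0.001]
ft_force: [-0.9, 0.2, -0.5]
finger_gap: 0.205
gripper_force: 59.0
t 59.15 tcp [643.8  -1.9  55.2] yaw 76.71 zaxis [ 4.e-04  1.e-04 -1.e+00] F [-0.9  0.2 -0.5] gap 0.205 grip 59.0
face 66:143 67:143 68:143 69:143 70:143 71:142 72:129 73:99 74:63 75:220 76:255 77:255 78:255 79:255 80:255 81:255 82:255 83:255 84:255 85:255 86:255 87:255 88:255 89:51 90:36 91:53 92:65 93:71 94:71 95:71
head top -40:135 -39:135 -38:136 -37:136 -36:136 -35:137 -34:125 -33:125 -32:125 -31:125 -30:125 -29:125 -28:125 -27:125 -26:51 -25:39 -24:53 -23:60 -22:60 -21:60 -20:60 -19:61 -18:61 -17:61 -16:60 -15:61 -14:62 -13:69 -12:68 -11:68 -10:69 -9:69 -8:69 -7:70 -6:70 -5:68 -4:69 -3:69 -2:70 -1:70 0:70 1:71 2:69 3:69 4:69 5:70 6:69 7:69 8:69 9:69 10:70 11:70 12:69 13:69 14:70 15:70 16:71 17:70 18:69 19:69 20:69 21:70 22:70 23:71 24:70 25:70 26:69 27:64 28:45 29:90 30:163 31:164 32:163 33:163 34:163 35:161 36:162 37:162 38:162 39:162 40:161
barrel -40:139 -39:139 -38:139 -37:139 -36:139 -35:140 -34:139 -33:139 -32:137 -31:93 -30:128 -29:128 -28:131 -27:128 -26:128 -25:124 -24:125 -23:126 -22:127 -21:129 -20:131 -19:133 -18:134 -17:130 -16:182 -15:214 -14:231 -13:240 -12:244 -11:248 -10:249 -9:249 -8:251 -7:252 -6:254 -5:255 -4:255 -3:255 -2:255 -1:255 0:255 1:255 2:255 3:255 4:255 5:255 6:255 7:255 8:255 9:255 10:255 11:254 12:254 13:254 14:253 15:251 16:248 17:243 18:235 19:212 20:121 21:98 22:98 23:102 24:99 25:132 26:162 27:166 28:164 29:165 30:163 31:165 32:167 33:154 34:150 35:166 36:166 37:166 38:166 39:166 40:165
cell lat -15:23 -14:23 -13:23 -12:22 -11:22 -10:29 -9:29 -8:166 -7:188 -6:189 -5:189 -4:188 -3:189 -2:189 -1:188 0:189 1:189 2:189 3:189 4:189 5:188 6:188 7:189 8:189 9:82 10:29 11:26 12:22 13:22 14:23 15:23
0 [277.8, 287.6] 0.59 4295
beam target tcp 644.5 -1.5 55.9
```

Sensor face is 74.7 mm ahead and the barrel axis 1 mm to tool +y. One last trim, settle, then check.

```bash
python3 -m handwheel '[[0.3,1,-0.5,0,0,0,12],[0,0,0,0,0,0,12],[0,0,0,0,0,0,12],[0,0,0,0,0,0,12],[0,0,0,0,0,0,12],[0,0,0,0,0,0,12],[0,0,0,0,0,0,12]]'; python3 - <<'E'
from h import *
pose(); st=ctrl.get_state(); im=ctrl.grab_frame("wrist")
m,p,s=seg("wrist","cell"); print(p,s,tiltfit(m,st,CELL[0],[(-25,25),(-8,8),(-3,3),(25,48)]))
ctrl.grab_frame("side"); cs=cam("side")
for q,P,z,p0 in(("jar",JAR,.005,(.453,.327,0)),):
    mm,p,s=seg("side",q); print(q,p,s,fit(P,z,[(mm,cs)],p0,True) if mm is not None else "")
for q in("case","tin"):
    mm,p,s=seg("side",q); print(q,p,s)
pose()
E
```

```text
time_s: 60.05
ee_pos: [0.6447, -0.0019, 0.0556]
eef_rot: [2.463, 1.949, 0.0]
ft_force: [-0.3, 0.2, -0.4]
finger_gap: 0.2
gripper_force: 59.0
t 60.05 tcp [644.7  -1.9  55.6] yaw 76.71 zaxis [ 2.e-04 -0.e+00 -1.e+00] F [-0.3  0.2 -0.4] gap 0.2 grip 59.0
[276.8, 285.9] 0.92 (array([-1.3, -3.4,  0.1, 43.8]), np.float64(0.984))
jar [239.1, 332.6] 0.89 (array([459.61, 316.86]), np.float64(0.811))
case [220.7, 320.8] 0.64
tin [208.5, 321.9] 0.47
t 60.35 tcp [644.8  -1.9  55.7] yaw 76.71 zaxis [ 3.e-04 -1.e-04 -1.e+00] F [-0.6 -0.8 -0.8] gap 0.201 grip 59.0
```

```bash
python3 -c "
from cell import ctrl
print(ctrl.hand_in())"
```

```text
the job is handed in; nothing more can be done
None
```

I handed the job in at 60.4 s: jar and case stand upright in the tray beside the tin, and the cell is held upright and still in the light path, by my measurements within 1–2 mm of its middle. On the way the jar tipped in the grip and knocked the case over, so I stood both up again, pushing on the sensor head with up to about 40 N at the wrist and setting the jar on the mat twice.

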